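Park the washed hand guard on the mandoline

TASK

The mandoline's hand guard has been washed and left on the chopping board. Put it back so that nobody can cut themselves: tilt the guard to whatever slope the mandoline happens to be set at, feed its two shoes under the rail lips at the open upper end, slide it all the way down over the blade to the closed lower end until the red parking catch springs up behind it, and let go. Do not force it, and leave the lemon and the red tin where they are.

Things in the scene. Friction and masses are not known exactly. Their poses are not given: they have to be found in the camera images.
- guard: Hand guard: green block, black sole and grip, loose, flat on the board, 0.13-0.22 kg. Origin: centre of the sole's underside; x = sliding direction, y across, z up. Sole 90 (x) x 112 (y) x 4.5 mm; its edges, |y| = 46 to 56 mm, are the shoes. Its last 3 mm at each x end is 109 mm wide and 3.4 mm thick. Block on it 84 x 92 mm to z = 23.5, 70 x 78 to z = 29. Slick sole. Same either way round.
- grip (a point): Point to hold on the guard: middle of the black bar grip on top, 54 mm above the sole's underside; axes as the guard's. The bar is 24 mm thick along x (pinch it across x), 60 mm long along y and reaches from z = 37.5 to 73.5 mm above the underside; below it a 22 x 52 mm neck down to z = 29 mm.
- mandoline: White slicer; stands firm. Origin: on the worktop under its middle; x level, pointing downhill, z up, y left when looking downhill. Its white sloping deck (340 x 127 mm, steel plate in it) is hinged at the lower end at point pivot and clamped at a slope that differs each time, 17.7 to 26.3 degrees from level, and is NOT in the state: see or feel it. The clamped slope does not yield.
- pivot (a point): Hinge of the deck, level with its runners; 148 mm along mandoline x, 22.7 mm up; axes level, as the mandoline's. Let u be the distance uphill from here in the runner plane. The guard's shoes slide on two runners, |y| = 46 to 63 mm, u = 0 to 330 mm (upper, open end). Here, at u = 0, is the solid stop (10.5 mm high). Fully home, the guard lies on the runners, its origin at u = 45 mm.
- leg (a point): Top of the leg's two black collars, midway; axes as the mandoline's. Rails: from u = 330 to 278 mm the runners are a bare landing; from u = 275 down, side walls stand 115 mm apart and lips, 6.5 to 10.5 mm above the runners, reach in to |y| = 50 mm; their first 12 mm is lifted up to 3 mm. A shoe has 1.5 mm play each side and 2 mm in height; it cannot enter from above. Plate between: 2 mm lower.
- catch (a joint): Red sprung parking catch in the right runner (y = -50 mm). m; 0 = up, grows when pressed down, 0.006 at most. The nub stands 4.5 mm proud of the runner: ramp from u = 105 mm, square downhill face at u = 91.5 mm. The shoe rides over it (spring 1 to 3 N: about 2 to 8 N extra push along the track); it springs up behind the guard in the last 1.5 mm before the stop. No more than 25 N is ever needed.
- board: Wooden chopping board on the sink's drainer, fixed, 230 (x) x 340 (y) x 19 mm. Origin: centre of its underside, 6 mm above the worktop; its top is 19 mm higher.
- lemon: Bystander: yellow lemon, 78 x 55 x 56 mm, on the chopping board beside the guard. Origin: middle of its underside at the start.
- tin: Bystander: short red tin, 75 mm across, 58 mm tall, on the worktop to the right of the mandoline. Origin: middle of its underside.

How it is judged:
By the outcome, as a careful person would: the job done as asked, in the order asked, and still so for the second after the job is handed in, with the robot touching nothing.
It also fails if it takes over 64 s, if anything falls off the work surface, if the arm or the gripper's body presses on something with over 40 N, if the wrist force passes 120 N, or if a joint passes its speed limit or range.

ROBOT

A 6-joint arm with a two-finger parallel gripper is mounted at the origin on a cart in front of the work surface, level with it; the furniture and walls round the work are solid. World frame = base frame: x ahead of the robot, y to its left, z up, the work surface at z = 0. Lengths are in m, angles in degrees, forces in N, time in s.
With the tool pointing down it reaches from about 0.4 to 0.825 m from the base axis. Payload 7 kg.
Tool frame: the origin (TCP) lies at the very end of the fingers, on their centre line; the grasp point (between the pads) lies 19 mm behind it; z points along the fingers, y is the line along which they close (so a half turn about z gives the same grasp; the last joint's range is limited). The gripper opens to 88 mm and grips with 3 to 60 N. Pads are 19 mm wide; open, the fingers measure 130 mm over their backs; the gripper's body (78 mm by 193 mm) begins 47 mm behind the grasp point.
Start: joints at [-52.535, 20.546, 0.682, 0, -70.136, -16.507], TCP at [0.241, -0.63, 0.227] pointing down, gripper open.
Joint ranges: [-176.03, 176.03], [-82.01, 121.73], [-58.28, 71.71], [-173.87, 95.51], [-174.79, -0.11], [-173.66, 173.66]. Speed limits (degrees/s): [136.94, 136.94, 172.46, 180, 180, 180].

INTERFACE

Orientations are given as [roll, pitch, yaw] about the fixed x, y, z axes, in that order (R = Rz(yaw) Ry(pitch) Rx(roll)).
In Python, from plant import get_obs, snapshot, camera_params, close_job, boxes_of, cut_out, landmark_of gives the robot as it stands.
- The arm moves only by the shell command python3 -m inch 'ROWS' [OPENING]. ROWS is text: rows parted by semicolons, each of 6 numbers parted by spaces: the shift along the tool's x, y, z in units of 30 cm (1.0 is 30 cm), then the turn, a rotation vector about the tool's x, y, z in units of pi rad (1.0 is pi rad). A call has 1 to 10 rows; each row is the pose to reach, as a shift and turn from the pose commanded when the call began, along the tool's axes at that moment, turning the shorter way round; what a row does not reach only later rows make up. A row lasts 1/12 s, in which the tool goes at most 41.7 mm and 7.16 degrees, less where a joint would pass 70% of its speed; a pose out of reach is approached as far as the arm can. A call with a number of a shift or a turn outside -1 to 1 is refused whole. A call with a gripper value outside its range is refused whole. OPENING is the closure, from -1 (fully open) to 1 (shut), set as the call begins (- or left out, the last holds). The fingers move at their own pace and stop on an object; the grip force is fixed at half the most. Time passes only in rows, so rows that repeat a pose let the fingers close. It gives the time, the measured TCP pose, the force, the opening and the grip force at its end, in the units of the state.
- get_obs(): the state, without advancing time (a new reading comes with each control period).
- snapshot(name): name is "scene" or "top" or "wrist"; returns the picture (384x512x3 uint8, red, green, blue); there is no depth.
- camera_params(name): a dict with "mtx" (3x3 intrinsics, pixels), "rvec" (rotation vector, rad) and "tvec" (3), from world to camera coordinates, as OpenCV has them. Camera axes: x right, y down, z forward; pixel columns grow to the right and rows downward; lengths in m; the calibration is good to about 2 mm. A picture is of the moment at which its call begins: read the wrist's pose just before it. camera_params takes no time and is no camera call; for the wrist camera it gives the pose at the moment of the call.
- close_job(): hands the job in; it is judged then, once.
Trained networks look in the newest picture that a camera, given by its name, has taken for a name from the list of things; names that differ only in an ending like _2 or _b are one class to them, and where a whole thing is asked for, a point or a joint stands for the part that bears it (a point fixed in the world has none). Each returns a list of dicts, best first, with "p" (0 to 1); they miss things now and then, are a little off and sometimes report something else, mostly with a low value. They report only what shows in the picture. A call takes as long as a camera call.
- boxes_of(camera, thing): "rect" ([left, top, width, height] in pixels, round what is visible of it).
- cut_out(camera, thing): "pixels" (384x512 bool, what is visible of it) and "rect" ([left, top, width, height] in pixels, round what is visible of it).
- landmark_of(camera, thing): "uv" ([column, row] in pixels: a listed point, or the origin of a listed thing).
The state is a dict: "clock": time; "joint_pos": joint angles; "qvel": joint speeds; "tau": joint torques, N m; "tool_pos": TCP position; "orientation": TCP orientation; "force": force on the tool from outside, world axes, zero at the start; "moment": the same for the moment, N m; "opening": finger opening in m; "gripper_force": force on a finger pad.
Only numpy, scipy, OpenCV 4.12 (cv2) and the standard library are available. Lean on these libraries where they do the work, as an engineer would, in place of code of your own. Each camera call takes 0.05 s, during which the arm holds its last target. There are 200 camera calls.

## Working session

There is one attempt and no reset: what is moved stays moved. The work goes in short steps, Python scripts to look and compute and a shell command to move; the robot and the scene stay as the last step left them, time stands still between calls to the robot, and variables do not carry over. Pictures are saved under pics/ and viewed, at most 10 in all, crops included, and the job is handed in when it is done.

```bash
ls; mkdir -p pics
python3 - <<'E'
from plant import *
import cv2,numpy as np
o=get_obs();print(o)
ims=[]
for c in("scene","top"):
    im=snapshot(c);cv2.imwrite(f"pics/{c}0.png",im[:,:,::-1])
    for t in("guard","grip","mandoline","pivot","leg","catch","board","lemon","tin"):
        try:
            print(c,t,[(np.round(d["uv"]),round(d["p"],2)) for d in landmark_of(c,t)[:2]],[(np.round(d["rect"]),round(d["p"],2)) for d in boxes_of(c,t)[:2]])
        except Exception as e: print(c,t,e)
    p=camera_params(c);R=cv2.Rodrigues(p["rvec"])[0];print(p, "pos",-R.T@p["tvec"])
E
```

```text
pics
{'clock': 0.0, 'joint_pos': array([-5.25332056e+01,  2.05925821e+01,  6.32911863e-01, -1.79306283e-02,
       -7.01347021e+01, -1.65080996e+01]), 'qvel': array([-5.07691539e-02, -7.70968293e-05,  1.20256031e-01, -6.52187534e-02,
       -1.15740696e-02, -4.84934911e-02]), 'tau': array([-3.81296617e-03, -5.82713270e+01,  2.93045175e+01,  6.99667767e+00,
        6.91859706e-03, -1.54348954e-04]), 'tool_pos': array([ 0.24124708, -0.62989809,  0.22561007]), 'orientation': array([ 1.79904728e+02, -1.06573444e-02, -1.59047403e+02]), 'force': array([-0.54701811,  0.66894868,  0.01100941]), 'moment': array([ 0.01752047,  0.02618727, -0.04993749]), 'gripper_force': 0.0, 'opening': 0.08791796476003594}
scene guard [(array([129., 268.]), 0.88)] [(array([106., 239.,  56.,  48.]), 0.79)]
scene grip [(array([126., 247.]), 0.81)] [(array([103., 237.,  58.,  50.]), 0.93)]
scene mandoline [(array([262., 196.]), 0.8)] [(array([227., 136.,  74.,  88.]), 0.97), (array([312., 148.,  22.,  24.]), 0.31)]
scene pivot [(array([278., 214.]), 0.93)] [(array([225., 133.,  79.,  90.]), 0.88)]
scene leg [(arr
[... 1081 characters left out ...]
27.]), 0.92)]
top leg [(array([310., 149.]), 0.95)] [(array([245., 110., 101., 129.]), 0.97)]
top catch it knows: board, grip, guard, leg, lemon, mandoline, pivot, tin
top board [] [(array([ 86., 137., 130.,  90.]), 0.57)]
top lemon [(array([174., 189.]), 0.6)] [(array([156., 174.,  30.,  21.]), 0.72)]
top tin [(array([383., 200.]), 0.76)] [(array([371., 181.,  31.,  26.]), 0.95)]
{'mtx': array([[396.76057196,   0.        , 256.24655947],
       [  0.        , 396.76057196, 191.81720369],
       [  0.        ,   0.        ,   1.        ]]), 'rvec': array([ 2.21508041, -2.15923808,  0.11908717]), 'tvec': array([-0.06527101,  0.53401176,  1.09929335])} pos [ 0.4377247  -0.02828136  1.14257253]
```

```bash
cat > h.py <<'E'
from plant import *
import cv2,numpy as np
from scipy.optimize import least_squares
from scipy.spatial.transform import Rotation as Ro
def ray(c,uv,p=None):
    p=p or camera_params(c);R=cv2.Rodrigues(p["rvec"])[0];o=-R.T@np.ravel(p["tvec"])
    d=R.T@np.linalg.solve(p["mtx"],[uv[0],uv[1],1.]);return o,d/np.linalg.norm(d)
def atz(c,uv,z,p=None):
    o,d=ray(c,uv,p);return o+d*(z-o[2])/d[2]
def proj(c,X,p=None):
    p=p or camera_params(c);return cv2.projectPoints(np.asarray(X,float).reshape(-1,3),p["rvec"],p["tvec"],p["mtx"],None)[0].reshape(-1,2)
def tri(rs):
    A=np.zeros((3,3));b=np.zeros(3)
    for o,d in rs:
        M=np.eye(3)-np.outer(d,d);A+=M;b+=M@o
    X=np.linalg.solve(A,b);return X,[np.linalg.norm((np.eye(3)-np.outer(d,d))@(X-o)) for o,d in rs]
E
python3 - <<'E'
from h import *
S=dict(guard=(129,268),grip=(126,247),mandoline=(262,196),pivot=(278,214),leg=(255,163),lemon=(183,244),tin=(324,170))
T=dict(guard=(118,179),grip=(110,172),mandoline=(286,178),pivot=(263,226),leg=(310,149),lemon=(174,189),tin=(383,200))
for k in S: print(k,*[np.round(v,4) for v in tri([ray("scene",S[k]),ray("top",T[k])])])
a=cv2.imread("pics/scene0.png")[120:320,80:345];b=cv2.imread("pics/top0.png")[95:245,80:410]
cv2.imwrite("pics/a.png",cv2.resize(a,None,fx=3,fy=3,interpolation=2));cv2.imwrite("pics/b.png",cv2.resize(b,None,fx=2.4,fy=2.4,interpolation=2))
E
```

```text
guard [0.5636 0.3405 0.0259] [0.0034 0.0034]
grip [0.5717 0.3395 0.0851] [0.0016 0.0016]
mandoline [ 0.5738 -0.1433 -0.004 ] [0.0087 0.0087]
pivot [ 0.4414 -0.0715  0.0246] [0.0024 0.0024]
leg [ 0.65   -0.2014  0.0599] [0.007 0.007]
lemon [0.5423 0.1858 0.0179] [0.006 0.006]
tin [ 0.5252 -0.4256 -0.0143] [0.0008 0.0008]
```

View pics/a.png

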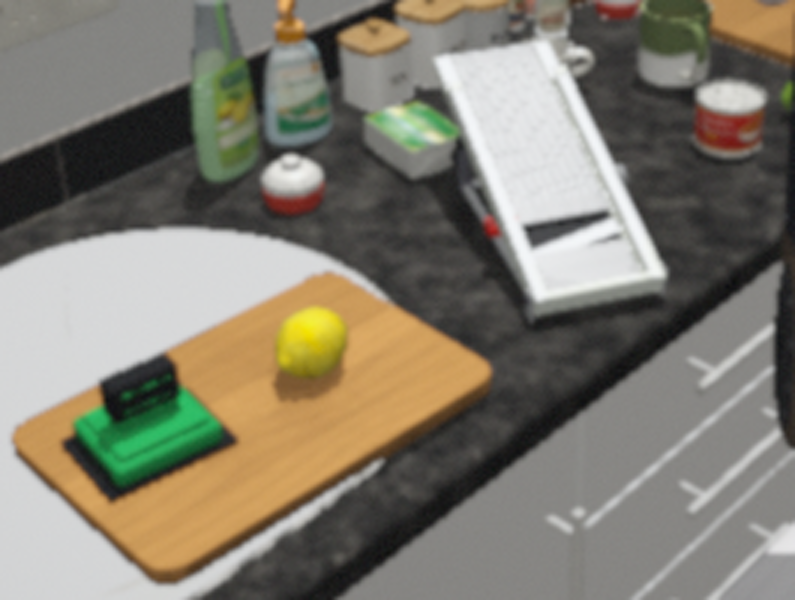

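View pics/b.png

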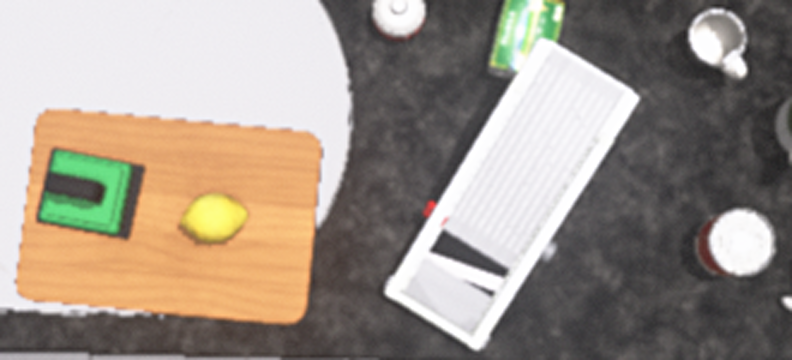

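```bash
cat >> h.py <<'E'
def pose():
    o=get_obs();return np.array(o["tool_pos"]),Ro.from_euler("xyz",o["orientation"],degrees=True)
def delta(P,R):
    p,r=pose();s=r.inv().apply(np.asarray(P)-p)/.3;v=(r.inv()*R).as_rotvec()/np.pi
    n=max(np.linalg.norm(s)*300/41.7,np.linalg.norm(v)*180/7.16)
    print("row"," ".join("%.4f"%x for x in np.r_[s,v]),"n=%.1f"%n)
def Rzy(z,y):
    z=z/np.linalg.norm(z);y=y-z*(y@z);y/=np.linalg.norm(y);return Ro.from_matrix(np.c_[np.cross(y,z),y,z])
E
python3 - <<'E'
from h import *
q=camera_params("wrist");R=cv2.Rodrigues(q["rvec"])[0];c=-R.T@np.ravel(q["tvec"])
p,r=pose();print(q["mtx"],r.inv().apply(c-p),r.as_matrix().T@R.T, r.as_matrix())
# candidate view: tool down, tool y toward mandoline dir, camera over deck centre
for s in(1,-1):
  x=np.array([-.25,.165,0.])*s
  Rt=Rzy(np.array([0,0,-1.]),x)
  ct=np.array([.575,-.16,.0]);P=ct-Rt.apply(r.inv().apply(c-p));P[2]=.33
  print(P,Rt.as_euler("xyz",degrees=True),(r.inv()*Rt).magnitude()*57.3);delta(P,Rt)
E
```

```text
[[265.45835005   0.         253.80587635]
 [  0.         265.45835005 189.49454362]
 [  0.           0.           1.        ]] [ 0.08142299  0.0004265  -0.15814032] [[-1.22046661e-03 -9.54602215e-01 -2.97881052e-01]
 [ 9.99999255e-01 -1.16135686e-03 -3.75424597e-04]
 [ 1.24349495e-05 -2.97881288e-01  9.54602922e-01]] [[-9.33844111e-01 -3.57680270e-01  1.05662641e-05]
 [-3.57680270e-01  9.33844111e-01  1.63341950e-05]
 [-1.57096628e-05  1.14742476e-05 -1.00000000e+00]]
[ 0.62020718 -0.09227854  0.33      ] [-180.            0.         -123.42481118] 35.620010833571286
row -1.8206 1.2232 -0.3447 0.0000 0.0000 -0.1979 n=16.0
[ 0.52979282 -0.22772146  0.33      ] [180.           0.          56.57518882] 144.39324823574202
row -1.3777 0.9094 -0.3447 0.0000 -0.0000 0.8021 n=20.2
```

```bash
python3 -m inch '-0.91 0.61 -0.12 0 0 0;-0.91 0.61 -0.12 0 0 0;-0.91 0.61 -0.12 0 0 0;-0.91 0.61 -0.12 0 0 0;-0.91 0.61 -0.12 0 0 0;-0.91 0.61 -0.12 0 0 0;-0.91 0.61 -0.12 0 0 0;-0.91 0.61 -0.12 0 0 0' ; python3 -m inch '-0.91 0.61 -0.12 0 0 -0.198;-0.91 0.61 -0.12 0 0 -0.198;-0.91 0.61 -0.12 0 0 -0.198;-0.91 0.61 -0.12 0 0 -0.198;-0.91 0.61 -0.12 0 0 -0.198;-0.91 0.61 -0.12 0 0 -0.198;-0.91 0.61 -0.12 0 0 -0.198;-0.91 0.61 -0.12 0 0 -0.198;-0.91 0.61 -0.12 0 0 -0.198;-0.91 0.61 -0.12 0 0 -0.198'
python3 - <<'E'
from h import *
q=camera_params("wrist");im=snapshot("wrist");cv2.imwrite("pics/w1.png",im[:,:,::-1])
import pickle;pickle.dump(q,open("w1.pkl","wb"))
for t in("mandoline","pivot","leg","tin"): print(t,[(np.round(d["uv"]),round(d["p"],2)) for d in landmark_of("wrist",t)[:2]])
cv2.imwrite("pics/w1b.png",cv2.resize(im[:,:,::-1][0:250],None,fx=1.56,fy=1.56,interpolation=2))
print(pose()[0],get_obs()["orientation"],get_obs()["joint_pos"])
E
```

```text
clock: 2.37
tool_pos: [0.4319, -0.3599, 0.2632]
orientation: [-180.0, 0.0, -159.0]
force: [-0.0, -0.2, 1.0]
opening: 0.0878
gripper_force: 0.0
clock: 3.2
tool_pos: [0.6213, -0.0913, 0.298]
orientation: [180.0, -0.0, -123.2]
force: [-0.1, -0.7, 0.0]
opening: 0.0877
gripper_force: 0.0
mandoline [(array([263., 115.]), 0.82)]
pivot [(array([360., 106.]), 0.76)]
leg [(array([202., 116.]), 0.95)]
tin []
[ 0.61975234 -0.09431536  0.29879988] [-1.79990352e+02  5.65384582e-03 -1.23477914e+02] [ 9.16417116e+00  1.39829783e+01  7.98624239e-01  2.44112952e-03
 -7.68047189e+01 -4.26426430e+01]
```

View pics/w1b.png

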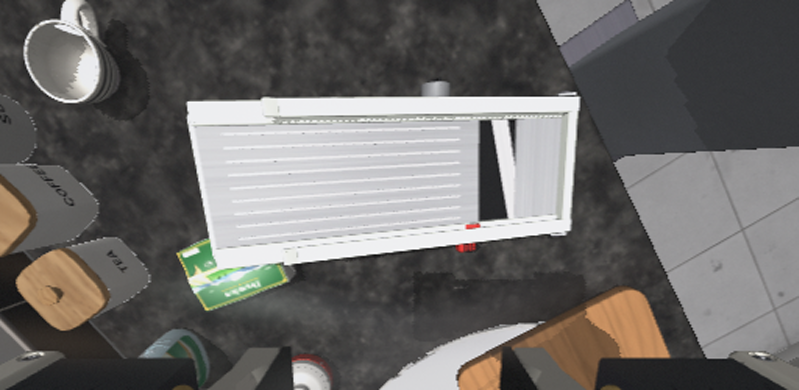

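Run:
```python
from h import *
im=cv2.imread("pics/w1.png")[50:185,108:386]
im=cv2.resize(im,None,fx=2.8,fy=2.8,interpolation=cv2.INTER_CUBIC)
s=cv2.imread("pics/scene0.png")[128:228,222:306]
s=cv2.resize(s,None,fx=2.1,fy=2.1,interpolation=cv2.INTER_CUBIC)
out=np.zeros((600,790,3),np.uint8);out[:im.shape[0],:im.shape[1]]=im
out[385:385+s.shape[0],:s.shape[1]]=s
for x in range(0,790,100):cv2.line(out,(x,0),(x,6),(0,255,255),1)
cv2.imwrite("pics/z1.png",out)
```

```text
(no output)
```

View pics/z1.png

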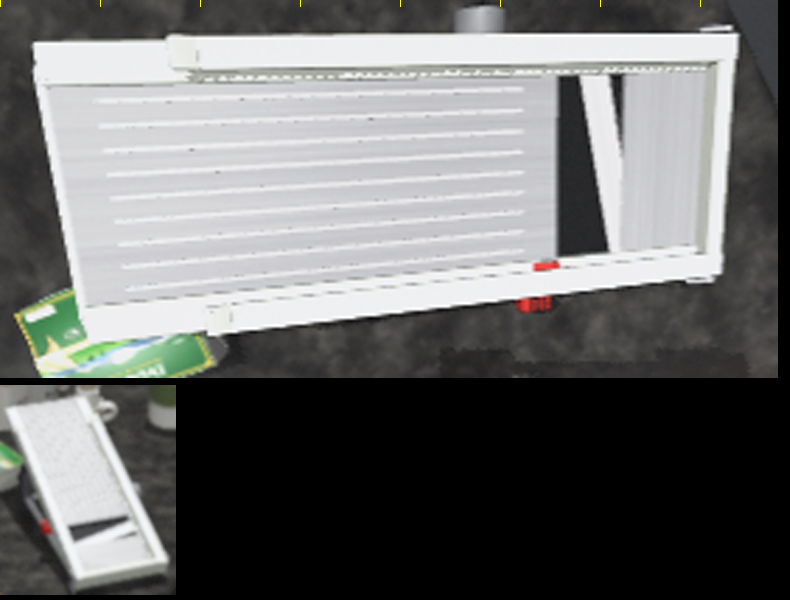

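```bash
cat > fit.py <<'E'
from h import *
import pickle
W=pickle.load(open("w1.pkl","rb"));Sc=camera_params("scene");T=camera_params("top")
def world(q,X): # X: u,y,h
    x,y,yaw,s=q;X=np.atleast_2d(X)/1000.;u,v,h=X.T
    d=np.array([np.cos(yaw),np.sin(yaw),0]);l=np.array([-np.sin(yaw),np.cos(yaw),0]);k=np.array([0,0,1.])
    up=-d*np.cos(s)+k*np.sin(s);n=d*np.sin(s)+k*np.cos(s)
    return np.array([x,y,0])+.148*d+.0227*k+u[:,None]*up+v[:,None]*l+h[:,None]*n
wf=[((330,63.5,0),(34,44)),((330,-63.5,0),(88,337)),((275,63.5,13.5),(168,36)),((263,50,10.5),(200,70)),((-10,63.5,10.5),(738,34)),((-10,-63.5,10.5),(722,272)),((0,50,10.5),(716,64)),((0,-50,10.5),(707,247)),((275,-63.5,13.5),(207,333)),((330,46,0),(46,84))]
sf=[((330,-63.5,0),(8,408)),((330,63.5,0),(87,391)),((-10,-63.5,10.5),(78,577)),((-10,63.5,10.5),(165,558))]
def obs():
    w=np.array([b for a,b in wf],float);w=(w+.5)/2.8-.5+[108,50]
    s=np.array([b for a,b in sf],float)-[0,385];s=(s+.5)/2.1-.5+[222,128]
    return w,s
def res(q,flat=True):
    w,s=obs();a=proj(0,world(q,[f[0] for f in wf]),W)-w;b=proj(0,world(q,[f[0] for f in sf]),Sc)-s
    return np.r_[a.ravel(),b.ravel()] if flat else (a,b)
if __name__=="__main__":
    f=least_squares(res,[.57,-.155,2.56,.38],loss="soft_l1")
    q=f.x;print(q[:2],np.degrees(q[2:]),np.sqrt(np.diag(np.linalg.inv(f.jac.T@f.jac)))*[1000,1000,57,57]);a,b=res(q,False);print(a.round(1).tolist(),b.round(1).tolist())
    print("home",world(q,(45,0,0)),"entry",world(q,(330,0,0)))
    np.save("q.npy",q)
E
python3 fit.py
```

```text
[ 0.56870603 -0.14433474] [149.6250331   16.75961235] [0.57553542 0.617554   0.23726181 0.61998274]
[[-0.7, -1.0], [-0.4, 0.7], [0.5, -0.4], [1.0, 0.0], [-0.3, -0.8], [-0.9, 1.1], [1.1, -1.4], [-0.3, 2.0], [0.8, -0.5], [-2.0, 0.9]] [[-1.2, 1.7], [-1.0, 4.3], [-0.5, 0.3], [1.3, 1.0]]
home [[ 0.47819527 -0.09128554  0.03567606]] entry [[ 0.71363044 -0.22927629  0.11785778]]
```

Run:
```python
from h import *
p,r=pose();ct=np.array([.575,-.16,.09])
a=r.apply([0,1,0]);O=Ro.from_rotvec(a*np.radians(-32))
for O in(O,O.inv()):
  P=ct+O.apply(p-ct);print(P,(O*r).apply([0,0,1]));delta(P,O*r)
```

```text
[ 0.55205489 -0.19667758  0.30918693] [ 0.29247695  0.4419959  -0.84799579]
row 0.4091 0.0000 -0.0347 -0.0000 -0.1778 0.0000 n=4.5
[ 0.6741359  -0.01210445  0.22495781] [-0.29214641 -0.44201384 -0.84810037]
row -0.3285 -0.0000 0.2462 0.0000 0.1778 -0.0000 n=4.5
```

```bash
python3 -m inch '0.409 0 -0.035 0 -0.178 0;0.409 0 -0.035 0 -0.178 0;0.409 0 -0.035 0 -0.178 0;0.409 0 -0.035 0 -0.178 0;0.409 0 -0.035 0 -0.178 0;0.409 0 -0.035 0 -0.178 0;0.409 0 -0.035 0 -0.178 0;0.409 0 -0.035 0 -0.178 0'
python3 - <<'E'
from h import *
q=camera_params("wrist");im=snapshot("wrist");cv2.imwrite("pics/w2.png",im[:,:,::-1])
import pickle;pickle.dump(q,open("w2.pkl","wb"))
from fit import *
f=np.load("q.npy");pts=proj(0,world(f,[a for a,b in wf]),q);print(pts.round())
x0,y0=np.maximum(pts.min(0).astype(int)-15,0);x1,y1=pts.max(0).astype(int)+15
c=im[y0:y1,x0:x1,::-1];k=min(790/c.shape[1],590/c.shape[0]);print(x0,y0,k)
cv2.imwrite("pics/z2.png",cv2.resize(c,None,fx=k,fy=k,interpolation=cv2.INTER_CUBIC))
E
```

```text
clock: 4.12
tool_pos: [0.5525, -0.1965, 0.3093]
orientation: [-180.0, 31.9, -123.5]
force: [1.1, 0.4, -0.5]
opening: 0.0873
gripper_force: 0.0
[[115.  87.]
 [153. 167.]
 [165.  83.]
 [179.  90.]
 [387.  39.]
 [362. 122.]
 [377.  51.]
 [359. 116.]
 [191. 164.]
 [122. 101.]]
99 23 2.615894039735099
```

View pics/z2.png

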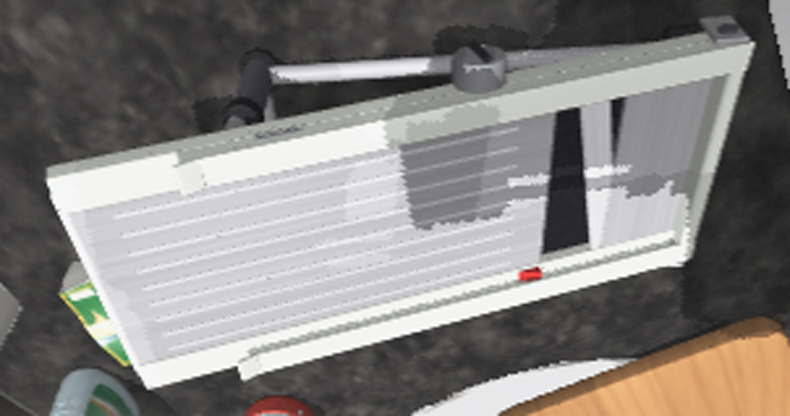

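Run:
```python
from h import *
out=np.zeros((600,790,3),np.uint8)
a=cv2.imread("pics/w2.png")
def put(c,x,y,k):
    c=cv2.resize(c,None,fx=k,fy=k,interpolation=cv2.INTER_CUBIC);out[y:y+c.shape[0],x:x+c.shape[1]]=c
put(a[75:185,105:205],0,0,5)   # w2 upper
put(a[25:135,340:398],500,0,5) # w2 lower
cv2.imwrite("pics/z3.png",out)
```

```text
(no output)
```

View pics/z3.png

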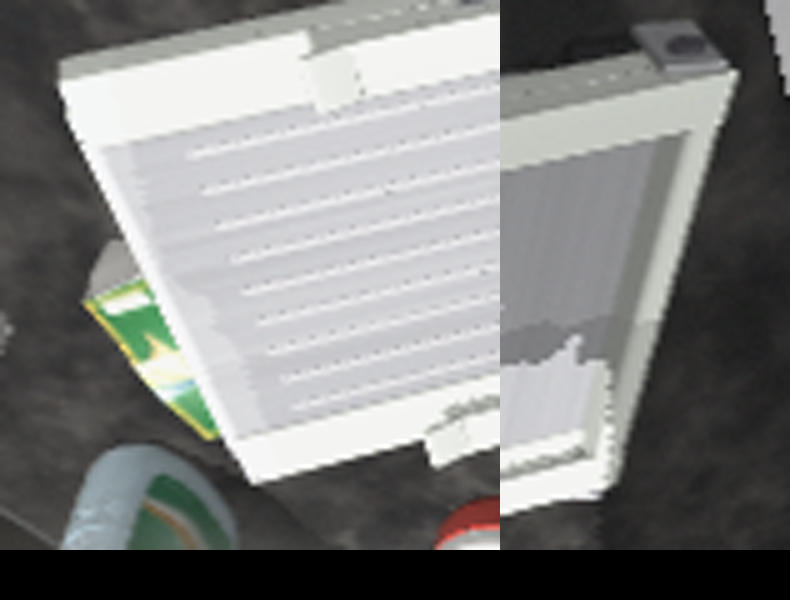

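```bash
cat > fit2.py <<'E'
from fit import *
W2=pickle.load(open("w2.pkl","rb"))
f2=[((330,63.5,0),(62,80)),((330,-63.5,0),(258,485)),((275,63.5,13.5),(303,32)),((275,50,13.5),(317,108)),((275,-63.5,13.5),(432,467)),((275,-50,13.5),(422,437)),((-10,63.5,10.5),(413+1000,72+1000)),((0,50,10.5),(365+1000,133+1000)),((-10,-63.5,10.5),(280+1000,497+1000))]
o2=[]
for a,(x,y) in f2:
    if x>=1000: x-=1175;y-=1000;o2.append(((x+.5)/5-.5+340,(y+.5)/5-.5+25))
    else: o2.append(((x+.5)/5-.5+105,(y+.5)/5-.5+75))
o2=np.array(o2)
def r2(q): return proj(0,world(q,[a for a,b in f2]),W2)-o2
q0=np.load("q.npy");w,s=obs()
for name,fn in dict(w2=lambda q:r2(q).ravel(),w12=lambda q:np.r_[r2(q).ravel(),res(q)[:20]],all=lambda q:np.r_[r2(q).ravel(),res(q)]).items():
    f=least_squares(fn,q0,loss="soft_l1");q=f.x
    print(name,q[:2],np.degrees(q[2:]),f.cost)
    if name=="w12":print(r2(q).round(1).tolist(),res(q,False)[0].round(1).tolist());np.save("q.npy",q)
# per-view small camera shift allowed (calibration 2mm)
def fn(v):
    q=v[:4];a=proj(0,world(q,[a for a,b in f2])+v[4:7],W2)-o2;b=proj(0,world(q,[a for a,b in wf])-v[4:7],W)-w
    return np.r_[a.ravel(),b.ravel(),v[4:7]/.002]
f=least_squares(fn,np.r_[q0,0,0,0],loss="soft_l1");print("shift",f.x[:2],np.degrees(f.x[2:4]),f.x[4:],f.cost)
E
python3 fit2.py
```

```text
w2 [ 0.56903702 -0.14485098] [149.32533828  18.5701394 ] 11.771057750447063
w12 [ 0.56904746 -0.14381277] [149.726128    17.71659096] 23.615549454955573
[[-2.0, -1.0], [-2.3, -1.5], [0.4, 4.1], [1.2, 0.0], [1.1, -1.3], [1.0, -2.0], [-0.4, 0.0], [-0.7, 0.2], [1.5, -2.0]] [[-1.5, -0.9], [-0.6, 2.3], [0.7, -0.3], [1.3, 0.3], [-0.3, -0.5], [-0.8, 1.3], [1.1, -1.1], [-0.1, 2.3], [1.3, 0.8], [-2.7, 1.2]]
all [ 0.56905534 -0.14398721] [149.67871663  17.90331052] 28.069436162688387
shift [ 0.56893333 -0.14399085] [149.8270944   17.35104381] [0.00028645 0.00044147 0.00186142] 20.788336176410407
```

```bash
cat > fit3.py <<'E'
from fit2 import *
def mod(fs,e,t): return [((a[0]-e if a[0]==330 else a[0]),a[1],(a[2]+t if a[0]==275 else a[2])) for a,b in fs]
def fn(v,sp=False):
    q=v[:4];e,t=v[4:6]*1000
    a=proj(0,world(q,mod(f2,e,t)),W2)-o2;b=proj(0,world(q,mod(wf,e,t)),W)-w
    a[2]*=0;a[4]*=0;b[2]*=0;b[8]*=0
    c=res(q,False)[1];c[1]*=0
    return np.r_[a.ravel(),b.ravel(),c.ravel()*.5,v[4]/.003,v[5]/.002]
for i in range(3):
  f=least_squares(fn,np.r_[q0,0,0],loss="soft_l1" if i<2 else "linear");
print(f.x[:2],np.degrees(f.x[2:4]),f.x[4:],f.cost,np.degrees(np.sqrt(np.diag(np.linalg.inv(f.jac.T@f.jac)))[2:4]))
print(f.fun.reshape(-1,2).round(1).tolist());np.save("q3.npy",f.x[:4])
E
python3 fit3.py | tail -2
```

```text
[ 0.56947931 -0.14436146] [149.68493678  18.20467411] [2.86243804e-03 3.61725591e-05] 18.071886677389895 [0.129136 0.255206]
[[-0.0, -0.6], [-0.7, -0.9], [0.0, 0.0], [0.9, 0.8], [0.0, -0.0], [0.8, -1.1], [-0.8, -0.1], [-1.0, 0.1], [1.1, -2.1], [0.3, -1.6], [1.0, 2.2], [0.0, -0.0], [1.0, -0.2], [-0.7, -0.6], [-1.2, 1.2], [0.8, -1.2], [-0.5, 2.2], [0.0, 0.0], [-1.0, 0.6], [-0.7, -0.2], [-0.0, 0.0], [-0.3, 0.2], [0.6, 0.5], [1.0, 0.0]]
```

```bash
sed -i 's/^def mod.*/def mod(fs,e,t,k=1): return [((a[0]-e if a[0]==330 else a[0]),a[1]*k,(a[2]+t if a[0]==275 else a[2])) for a,b in fs]/; s/e,t),W/e,t,v[6]),W/g; s/e,t=v\[4:6\]/e,t=v[4:6]/; s#v\[5\]/.002\]#v[5]/.002,(v[6]-1)/.02,(v[7:]/.002).ravel()]#; s/np.r_\[q0,0,0\]/np.r_[q0,0,0,1,0,0,0]/; s/f.fun.reshape(-1,2)/f.fun[:48].reshape(-1,2)/; s/,W2)-o2;b/,W2)-o2;b/' fit3.py; sed -i 's/world(q,mod(wf,e,t,v\[6\]))/world(q,mod(wf,e,t,v[6]))+v[7:]/' fit3.py; python3 fit3.py|tail -2
```

```text
0.00000000e+00 0.00000000e+00] 18.071886677389895 [0.129136 0.255206]
[[-0.0, -0.6], [-0.7, -0.9], [0.0, 0.0], [0.9, 0.8], [0.0, -0.0], [0.8, -1.1], [-0.8, -0.1], [-1.0, 0.1], [1.1, -2.1], [0.3, -1.6], [1.0, 2.2], [0.0, -0.0], [1.0, -0.2], [-0.7, -0.6], [-1.2, 1.2], [0.8, -1.2], [-0.5, 2.2], [0.0, 0.0], [-1.0, 0.6], [-0.7, -0.2], [-0.0, 0.0], [-0.3, 0.2], [0.6, 0.5], [1.0, 0.0]]
```

```bash
sed -i 's/mod(f2,e,t))/mod(f2,e,t,v[6]))/; s/world(q,mod(wf,e,t))/world(q,mod(wf,e,t,v[6]))+v[7:]/' fit3.py; python3 fit3.py|tail -4
```

```text
shift [ 0.56893333 -0.14399085] [149.8270944   17.35104383] [0.00028645 0.00044147 0.00186142] 20.7883361764101
[ 0.56956974 -0.1441738 ] [149.69912706  18.15606348] [ 2.66865193e-03 -1.07494759e-04  9.92604829e-01 -4.11555184e-04
 -5.33147879e-04 -3.02528061e-04] 16.708964536240767 [0.14147412 0.34571248]
[[0.1, -0.1], [-0.9, -1.1], [0.0, 0.0], [1.1, 1.1], [0.0, -0.0], [0.7, -1.4], [-1.0, 0.5], [-1.2, 0.5], [1.2, -2.2], [0.3, -1.5], [0.9, 1.4], [0.0, -0.0], [1.1, -0.3], [-0.8, -0.6], [-1.2, 0.6], [0.8, -1.3], [-0.5, 1.6], [0.0, 0.0], [-0.9, 0.6], [-0.7, -0.1], [-0.0, 0.0], [-0.3, 0.2], [0.5, 0.5], [0.9, -0.1]]
```

Run:
```python
from h import *
Rt=Rzy(np.array([0,0,-1.]),np.array([-.978,.208,0]))
delta([.568,.11,.29],Rt);P=np.array([.584,.42,.25]);print(Rt.inv().apply(P-[.568,.11,.29])/.3)
```

```text
row -0.7114 0.5182 0.5192 -0.0332 0.1753 -0.1156 n=7.4
[-1.02182209  0.16279385  0.13333333]
```

```bash
python3 -m inch '-0.711 0.518 0.519 -0.033 0.175 -0.116;-0.711 0.518 0.519 -0.033 0.175 -0.116;-0.711 0.518 0.519 -0.033 0.175 -0.116;-0.711 0.518 0.519 -0.033 0.175 -0.116;-0.711 0.518 0.519 -0.033 0.175 -0.116;-0.711 0.518 0.519 -0.033 0.175 -0.116;-0.711 0.518 0.519 -0.033 0.175 -0.116;-0.711 0.518 0.519 -0.033 0.175 -0.116'; python3 -m inch '-1 0.16 0.13 0 0 0;-1 0.16 0.13 0 0 0;-1 0.16 0.13 0 0 0;-1 0.16 0.13 0 0 0;-1 0.16 0.13 0 0 0;-1 0.16 0.13 0 0 0;-1 0.16 0.13 0 0 0;-1 0.16 0.13 0 0 0;-1 0.16 0.13 0 0 0;-1 0.16 0.13 0 0 0'
python3 - <<'E'
from h import *
import pickle
q=camera_params("wrist");im=snapshot("wrist");cv2.imwrite("pics/w3.png",im[:,:,::-1]);pickle.dump(q,open("w3.pkl","wb"))
for t in("guard","grip","lemon"): 
    l=landmark_of("wrist",t);print(t,[(np.round(d["uv"],1),round(d["p"],2)) for d in l[:2]])
    if l: print(atz("wrist",l[0]["uv"],.079 if t=="grip" else .025,q))
b=boxes_of("wrist","guard");print(b[0])
x,y,w,h=map(int,b[0]["rect"]);x0,y0=max(x-20,0),max(y-20,0);c=im[y0:y+h+20,x0:x+w+20,::-1];k=min(790/c.shape[1],590/c.shape[0]);print(x0,y0,k)
cv2.imwrite("pics/z4.png",cv2.resize(c,None,fx=k,fy=k,interpolation=cv2.INTER_CUBIC))
print(pose()[0],get_obs()["orientation"])
E
```

```text
clock: 4.83
tool_pos: [0.5675, 0.1162, 0.2899]
orientation: [-179.9, 0.0, -101.5]
force: [1.0, 0.2, 0.2]
opening: 0.0876
gripper_force: 0.0
clock: 5.67
tool_pos: [0.5819, 0.4161, 0.2512]
orientation: [-179.9, 0.1, -101.7]
force: [-0.6, -0.3, -0.2]
opening: 0.0877
gripper_force: 0.0
guard [(array([251.8, 113.2]), 0.56)]
[0.56986079 0.3451196  0.025     ]
grip [(array([247.7, 111.7]), 0.78)]
[0.57354317 0.3412938  0.079     ]
lemon [(array([251.1,  35.1]), 0.23)]
[0.55084986 0.25066676 0.025     ]
{'rect': [217.1, 65.4, 67.9, 85.3], 'p': 0.68}
197 45 4.72
[0.58347651 0.41272306 0.25292254] [-179.87109985    0.19530565 -101.98764662]
```

View pics/z4.png

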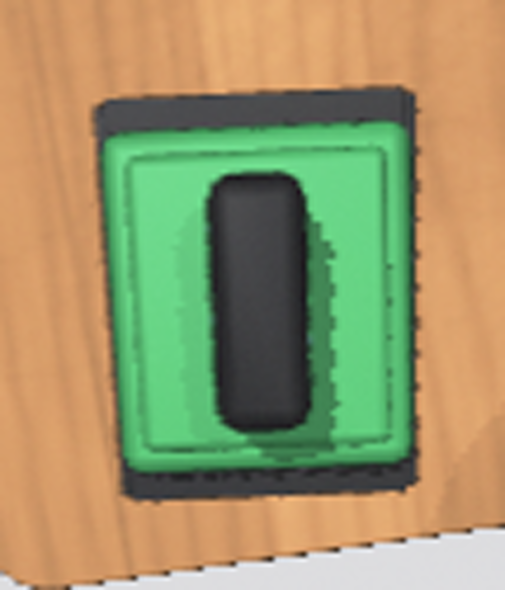

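```bash
cat > gfit.py <<'E'
from h import *
import pickle
G=pickle.load(open("w3.pkl","rb"))
f=[((-45,54.5,3.4),(97,103)),((45,54.5,3.4),(413,88)),((45,-54.5,3.4),(416,488)),((-45,-54.5,3.4),(125,497)),
((-35,39,29),(133,157)),((35,39,29),(385,147)),((35,-39,29),(391,440)),((-35,-39,29),(150,452)),
((-12,0,73.5),(213,300)),((12,0,73.5),(307,300)),((0,30,73.5),(253,172)),((0,-30,73.5),(263,431))]
o=(np.array([b for a,b in f])+.5)/4.72-.5+[197,45];X=np.array([a for a,b in f])/1000.
# image up = tool +x = guard +y ; image right = tool +y = guard +x?  (flip so right handed)
X[:,0]*=1
def wp(v):
    return Ro.from_euler("z",v[2]).apply(X*[1,1,1])+[v[0],v[1],.025]
def fn(v): return (proj(0,wp(v),G)-o).ravel()
r=least_squares(fn,[.57,.343,np.radians(168)],loss="soft_l1")
print(r.x,np.degrees(r.x[2]),r.cost,fn(r.x).reshape(-1,2).round(1).tolist())
np.save("g.npy",r.x)
E
python3 gfit.py
```

```text
[0.56800905 0.33925078 2.97659447] 170.54630053651653 6.852811586427763 [[-0.9, 0.3], [0.7, 0.4], [0.5, -0.9], [-0.6, -0.3], [-2.3, -0.8], [0.9, -1.2], [0.3, 0.6], [-1.4, 0.2], [-0.7, 1.4], [0.8, 0.5], [0.3, -0.7], [0.5, 0.3]]
```

Run:
```python
from h import *
g=np.load("g.npy");d=np.array([np.cos(g[2]),np.sin(g[2]),0]);Rt=Rzy(np.array([0,0,-1.]),d)
delta([g[0],g[1],.13],Rt)
```

```text
row 0.2517 0.0005 0.4089 -0.0007 0.0011 -0.0141 n=3.5
```

```bash
python3 -m inch '0.2517 0.0005 0.409 0 0.001 -0.014;0.2517 0.0005 0.409 0 0.001 -0.014;0.2517 0.0005 0.409 0 0.001 -0.014;0.2517 0.0005 0.409 0 0.001 -0.014;0.2517 0.0005 0.409 0 0.001 -0.014;0.2517 0.0005 0.409 0 0.001 -0.014;0.2517 0.0005 0.409 0 0.001 -0.014'
python3 - <<'E'
from h import *
g=np.load("g.npy");d=np.array([np.cos(g[2]),np.sin(g[2]),0]);Rt=Rzy(np.array([0,0,-1.]),d)
print(pose()[0]);delta([g[0],g[1],.0605],Rt)
E
```

```text
clock: 6.5
tool_pos: [0.5693, 0.3405, 0.1312]
orientation: [-179.8, 0.1, -99.5]
force: [0.6, 1.2, 0.3]
opening: 0.0879
gripper_force: 0.0
[0.56930017 0.34047992 0.13117704]
row 0.0051 0.0045 0.2356 -0.0012 0.0005 -0.0000 n=1.7
```

```bash
python3 -m inch '0.005 0.0045 0.12 -0.001 0 0;0.005 0.0045 0.18 -0.001 0 0;0.005 0.0045 0.235 -0.001 0 0;0.005 0.0045 0.235 -0.001 0 0;0.005 0.0045 0.235 -0.001 0 0'; python3 -m inch '0 0 0 0 0 0;0 0 0 0 0 0;0 0 0 0 0 0;0 0 0 0 0 0;0 0 0 0 0 0;0 0 0 0 0 0;0 0 0 0 0 0;0 0 0 0 0 0' 1
python3 - <<'E'
from h import *
print(get_obs())
E
```

```text
clock: 6.92
tool_pos: [0.5671, 0.3394, 0.0595]
orientation: [180.0, -0.0, -99.4]
force: [0.2, 0.4, 0.7]
opening: 0.0878
gripper_force: 0.0
clock: 7.58
tool_pos: [0.5664, 0.3384, 0.0586]
orientation: [179.9, -0.0, -99.5]
force: [1.2, 0.5, -0.0]
opening: 0.0396
gripper_force: 0.0
{'clock': 7.5833, 'joint_pos': array([ 47.71956162,  27.28876377, -12.48816509,  -0.08052826,
       -50.30439537, -57.12019587]), 'qvel': array([-0.0237169 ,  0.04476306,  0.01285865, -0.06022101,  0.04410457,
        0.04446185]), 'tau': array([ 5.11991442e-03, -6.17682981e+01,  2.39277095e+01,  5.71539626e+00,
       -5.24754461e-02, -3.68822648e-04]), 'tool_pos': array([0.56638707, 0.33839206, 0.05858724]), 'orientation': array([ 1.79903860e+02, -3.47219694e-02, -9.94520832e+01]), 'force': array([ 1.24863901,  0.50865685, -0.01240883]), 'moment': array([0.0547238 , 0.07270671, 0.01607385]), 'gripper_force': 0.0, 'opening': 0.03957367865870067}
```

```bash
python3 -m inch '0 0 0 0 0 0;0 0 0 0 0 0;0 0 0 0 0 0;0 0 0 0 0 0;0 0 0 0 0 0;0 0 0 0 0 0' 1; python3 -c "
from h import *
P=[]
for i in range(4):
  o=get_obs();print(o['tool_pos'],o['orientation'])
  print(landmark_of('scene','tin')[:0], snapshot('scene').shape)
"
```

```text
clock: 8.08
tool_pos: [0.5665, 0.3384, 0.0585]
orientation: [179.9, -0.0, -99.4]
force: [0.6, -0.4, 0.2]
opening: 0.024
gripper_force: 30.0
[0.56647113 0.33838746 0.05851912] [ 1.79908744e+02 -3.61233234e-02 -9.94494442e+01]
[] (384, 512, 3)
[0.5664747  0.33841377 0.05854442] [ 1.79909527e+02 -3.21147150e-02 -9.94519307e+01]
[] (384, 512, 3)
[0.5664673  0.33843692 0.05858314] [ 1.79911169e+02 -2.98139845e-02 -9.94477351e+01]
[] (384, 512, 3)
[0.56643125 0.33842886 0.05854866] [ 1.79906416e+02 -3.19471953e-02 -9.94485580e+01]
[] (384, 512, 3)
```

```bash
cat > tgt.py <<'E'
from fit import *
def tg(u,h,dy=0.,ds=0.,dyaw=0.,lat=1.0,H=33.5):
    q=np.load("q3.npy");P=world(q,(u,lat+dy,h+H))[0]
    d=world(q,(0,0,0))[0]-world(q,(1000,0,0))[0];n=world(q,(0,0,1000))[0]-world(q,(0,0,0))[0]
    R=Rzy(-n,d);R=R*Ro.from_euler("zx",[dyaw,ds],degrees=True);return P,R
E
python3 - <<'E'
from tgt import *
print("canister",tri([ray("scene",(80+375/3,120+30/3)),ray("top",(0,0))])[0] if 0 else tri([ray("scene",(205,130)),ray("w",(38.5,186),W)]))
P,R=tg(332,40);print(P,R.as_euler("xyz",degrees=True));p,r=pose()
lift=p+[0,0,.24];print("lift",r.inv().apply(lift-p)/.3)
v=(r.inv()*R).as_rotvec()/np.pi;s=r.inv().apply(P-p)/.3;print(s,v)
M=P+[-.12,.25,.09];print("mid",M,r.inv().apply(M-p)/.3)
E
```

```text
canister (array([ 0.89974032, -0.23829598,  0.08589711]), [np.float64(0.0010347581176539202), np.float64(0.0010347581176538853)])
[ 0.69388266 -0.21797718  0.19599384] [-1.61843937e+02  1.27222187e-14 -1.20300873e+02]
lift [ 4.76982656e-04  1.33216736e-03 -7.99998749e-01]
[ 1.75999905 -0.72292587 -0.45830037] [0.10023716 0.01807253 0.1149167 ]
mid [0.57388266 0.03202282 0.28599384] [ 1.0038213  -0.19104234 -0.757866  ]
```

```bash
python3 -m inch '0 0 -0.05 0 0 0;0 0 -0.13 0 0 0;0 0 -0.22 0 0 0;0 0 -0.32 0 0 0;0 0 -0.42 0 0 0;0 0 -0.52 0 0 0;0 0 -0.62 0 0 0;0 0 -0.7 0 0 0;0 0 -0.77 0 0 0;0 0 -0.8 0 0 0'; python3 -m inch '0.1 -0.04 0 0 0 0;0.2 -0.08 0 0 0 0;0.3 -0.12 0 0 0 0;0.4 -0.16 0 0 0 0;0.5 -0.2 0 0 0 0;0.6 -0.24 0 0 0 0;0.7 -0.28 0 0 0 0;0.8 -0.32 0 0 0 0;0.9 -0.36 0 0 0 0;0.9 -0.36 0 0 0 0'
python3 - <<'E'
from tgt import *
P,R=tg(332,60);print(pose()[0]);delta(P,R)
E
```

```text
clock: 9.32
tool_pos: [0.5673, 0.3388, 0.3019]
orientation: [-180.0, 0.1, -99.4]
force: [1.6, 0.6, -0.7]
opening: 0.0239
gripper_force: 30.0
clock: 10.15
tool_pos: [0.6289, 0.0497, 0.2971]
orientation: [179.8, -0.1, -99.7]
force: [-0.4, 1.4, -1.0]
opening: 0.0233
gripper_force: 30.0
[0.62885961 0.04966076 0.29713889]
row 0.8351 -0.3450 0.2745 0.1008 0.0172 0.1139 n=6.8
```

```bash
python3 -m inch '0.08 -0.034 0.01 0.02 0.003 0.02;0.17 -0.07 0.03 0.04 0.007 0.045;0.27 -0.11 0.06 0.06 0.01 0.07;0.37 -0.15 0.1 0.08 0.014 0.09;0.47 -0.19 0.14 0.1 0.017 0.114;0.57 -0.23 0.18 0.1 0.017 0.114;0.67 -0.28 0.22 0.1 0.017 0.114;0.77 -0.32 0.25 0.1 0.017 0.114;0.835 -0.345 0.275 0.1 0.017 0.114;0.835 -0.345 0.275 0.1 0.017 0.114'; python3 -m inch '0 0 0 0 0 0;0 0 0 0 0 0;0 0 0 0 0 0;0 0 0 0 0 0'
python3 - <<'E'
from tgt import *
P,R=tg(332,60);o=get_obs();print(o["tool_pos"],o["orientation"],o["force"],o["moment"],o["joint_pos"],P,R.as_euler("xyz",degrees=True));delta(P,R)
q=camera_params("wrist");im=snapshot("wrist");cv2.imwrite("pics/w4.png",im[:,:,::-1]);pickle.dump(q,open("w4.pkl","wb"))
cv2.imwrite("pics/z5.png",cv2.resize(im[:,:,::-1],None,fx=1.56,fy=1.56,interpolation=2))
E
```

```text
clock: 10.98
tool_pos: [0.688, -0.213, 0.2117]
orientation: [-162.2, 0.0, -120.3]
force: [0.8, -0.2, -2.6]
opening: 0.024
gripper_force: 30.0
clock: 11.32
tool_pos: [0.6899, -0.2087, 0.2164]
orientation: [-161.9, 0.2, -120.0]
force: [0.0, -0.7, -0.9]
opening: 0.0238
gripper_force: 30.0
[ 0.68991952 -0.20869283  0.21636571] [-161.89938328    0.16984258 -120.04291121] [ 0.04126752 -0.68820133 -0.89730686] [ 0.67181276  1.07496033 -0.00970953] [  3.459624    15.26241789 -16.39545162  14.12211074 -43.88658006
 -42.4932    ] [ 0.68850192 -0.21483282  0.21499806] [-1.61843937e+02  1.27222187e-14 -1.20300873e+02]
row 0.0201 -0.0045 0.0062 0.0003 0.0013 0.0011 n=0.2
```

View pics/z5.png

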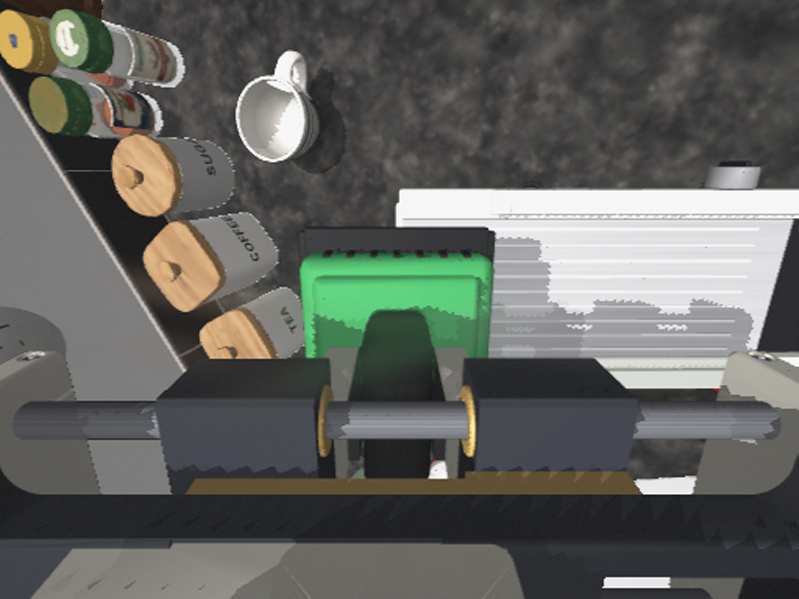

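```bash
cat > chk.py <<'E'
from tgt import *
Q=pickle.load(open("w4.pkl","rb"));q=np.load("q3.npy")
p=np.array([.68991952,-.20869283,.21636571]);r=Ro.from_euler("xyz",[-161.89938328,.16984258,-120.04291121],degrees=True)
def gp(X,off=(-1.0,0,33.5)): # guard mm -> world ; tool x=guard y, tool y=guard x, tool z=-guard z
    X=np.atleast_2d(X);t=np.c_[X[:,1],X[:,0],-X[:,2]]+off;return p+r.apply(t/1000.)
sc=lambda a:(a+.5)*1.56-.5
if __name__=="__main__":
    print("guard pred",sc(proj(0,gp([(45,54.5,3.4),(-45,54.5,3.4),(0,56,4.5),(35,39,29),(-35,39,29),(12,30,73.5),(-12,30,73.5)]),Q)).round(1).tolist())
    print("deck pred",sc(proj(0,world(q,[(330,63.5,0),(275,63.5,10.5),(200,63.5,10.5),(200,50,10.5),(275,50,13.5),(330,46,0)]),Q)).round(1).tolist())
    im=cv2.imread("pics/w4.png")
    c=im[110:185,185:345];cv2.imwrite("pics/z6.png",cv2.resize(c,None,fx=4.9,fy=4.9,interpolation=cv2.INTER_CUBIC))
E
python3 chk.py
```

```text
guard pred [[493.9, 230.2], [295.8, 230.4], [394.9, 227.3], [480.9, 277.6], [308.6, 277.8], [433.0, 342.4], [355.6, 342.5]]
deck pred [[396.5, 188.2], [493.2, 189.4], [624.9, 189.7], [621.0, 213.7], [492.6, 214.1], [396.4, 218.0]]
```

View pics/z6.png

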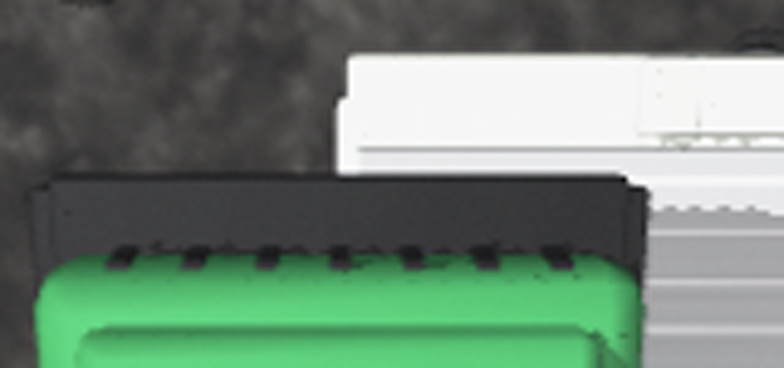

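```bash
python3 -c "
from tgt import *
delta(*tg(333,12))"
```

```text
row 0.0209 -0.0076 0.1666 0.0002 0.0014 0.0011 n=1.2
```

```bash
python3 -m inch '0.02 -0.007 0.03 0 0.0014 0.001;0.02 -0.007 0.06 0 0.0014 0.001;0.02 -0.007 0.1 0 0.0014 0.001;0.02 -0.007 0.14 0 0.0014 0.001;0.021 -0.0075 0.166 0 0.0014 0.001;0.021 -0.0075 0.166 0 0.0014 0.001;0.021 -0.0075 0.166 0 0.0014 0.001;0.021 -0.0075 0.166 0 0.0014 0.001;0.021 -0.0075 0.166 0 0.0014 0.001;0.021 -0.0075 0.166 0 0.0014 0.001'
cat > st.py <<'E'
from tgt import *
import sys
q=np.load("q3.npy");p,r=pose();o=get_obs();P0,R0=tg(0,0)
B=np.c_[world(q,(1000,0,0))[0]-world(q,(0,0,0))[0],world(q,(0,1000,0))[0]-world(q,(0,0,0))[0],world(q,(0,0,1000))[0]-world(q,(0,0,0))[0]]
print("u,y,h",(B.T@(p-P0)*1000).round(2),"rotv(tool,deg)",np.degrees((R0.inv()*r).as_rotvec()).round(2),"F(u,y,n)",(B.T@o["force"]).round(1),"M(u,y,n)",(B.T@o["moment"]).round(2),o["opening"].round(4),o["clock"])
if len(sys.argv)>1: delta(*tg(*map(float,sys.argv[1:])))
E
python3 st.py 333 2
```

```text
clock: 12.2
tool_pos: [0.7023, -0.2238, 0.1702]
orientation: [-161.9, 0.0, -120.3]
force: [0.2, 0.6, -1.7]
opening: 0.024
gripper_force: 30.0Traceback (most recent call last):
  File "st.py", line 5, in <module>
    print("u,y,h",(B.T@(p-P0)*1000).round(2),"rotv(tool,deg)",np.degrees((R0.inv()*r).as_rotvec()).round(2),"F(u,y,n)",(B.T@o["force"]).round(1),"M(u,y,n)",(B.T@o["moment"]).round(2),o["opening"].round(4),o["clock"])
                                                                                                                                                                                       ^^^^^^^^^^^^^^^^^^
AttributeError: 'float' object has no attribute 'round'
```

```bash
sed -i 's/o\["opening"\].round(4)/o["opening"]/' st.py; python3 st.py 333 2
```

```text
u,y,h [333.64   0.77  12.28] rotv(tool,deg) [-0.01  0.01  0.05] F(u,y,n) [-0.6 -0.6 -1.6] M(u,y,n) [ 0.02 -1.38  0.  ] 0.024024906521054892 12.2
row -0.0026 0.0021 0.0343 0.0001 -0.0001 -0.0003 n=0.2
```

```bash
python3 -m inch '-0.0026 0.002 0.017 0 0 0;-0.0026 0.002 0.034 0 0 0;-0.0026 0.002 0.034 0 0 0;-0.0026 0.002 0.034 0 0 0;-0.0026 0.002 0.034 0 0 0'; python3 st.py; python3 -m inch '0 0 0.0033 0 0 0;0 0 0.0033 0 0 0;0 0 0.0033 0 0 0';python3 st.py; python3 -m inch '0 0 0.0033 0 0 0;0 0 0.0033 0 0 0;0 0 0.0033 0 0 0';python3 st.py
```

```text
clock: 12.62
tool_pos: [0.7052, -0.2245, 0.1601]
orientation: [-161.8, -0.0, -120.3]
force: [-0.1, 0.1, 2.6]
opening: 0.024
gripper_force: 30.0
u,y,h [ 3.3322e+02 -6.0000e-02  1.7800e+00] rotv(tool,deg) [-0.    0.02  0.03] F(u,y,n) [ 0.7 -0.1  2.5] M(u,y,n) [ 0.05 -0.87 -0.01] 0.0239895921791329 12.6167
clock: 12.87
tool_pos: [0.7053, -0.2245, 0.16]
orientation: [-161.8, -0.0, -120.3]
force: [-5.4, 2.3, 9.7]
opening: 0.0236
gripper_force: 30.0
u,y,h [ 3.3328e+02 -7.0000e-02  1.6900e+00] rotv(tool,deg) [0.02 0.01 0.04] F(u,y,n) [-2.5  0.8 11. ] M(u,y,n) [ 0.18 -2.25  0.01] 0.02363017890340285 12.8667
clock: 13.12
tool_pos: [0.7053, -0.2246, 0.16]
orientation: [-161.8, -0.0, -120.3]
force: [-9.1, 5.8, 15.5]
opening: 0.0241
gripper_force: 30.0
u,y,h [ 3.3335e+02 -6.0000e-02  1.6400e+00] rotv(tool,deg) [0.04 0.01 0.03] F(u,y,n) [-5.4 -0.4 18.1] M(u,y,n) [ 0.11 -3.57 -0.01] 0.024107541505656842 13.1167
```

```bash
python3 -m inch '0 0 -0.005 0 0 0;0 0 -0.005 0 0 0;0 0 -0.005 0 0 0;0 0 -0.005 0 0 0'; python3 st.py; python3 -m inch '0 0 0 -0.0056 0 0;0 0 0 -0.0056 0 0;0 0 0 -0.0056 0 0;0 0 0 -0.0056 0 0';python3 st.py; python3 -m inch '0 0 0 0.0111 0 0;0 0 0 0.0111 0 0;0 0 0 0.0111 0 0;0 0 0 0.0111 0 0';python3 st.py
```

```text
clock: 13.45
tool_pos: [0.7047, -0.2244, 0.1598]
orientation: [-161.9, -0.0, -120.4]
force: [-5.4, 4.6, 8.5]
opening: 0.0237
gripper_force: 30.0
u,y,h [3.3271e+02 9.0000e-02 1.7000e+00] rotv(tool,deg) [-0.04  0.04  0.04] F(u,y,n) [-4.  -1.2 10.2] M(u,y,n) [ 0.32 -2.75 -0.02] 0.023683528266798134 13.45
clock: 13.78
tool_pos: [0.7052, -0.2246, 0.1599]
orientation: [-162.9, -0.0, -120.3]
force: [-4.3, 3.1, 8.8]
opening: 0.024
gripper_force: 30.0
u,y,h [3.3318e+02 1.0000e-02 1.6000e+00] rotv(tool,deg) [-1.01  0.03  0.04] F(u,y,n) [-2.3 -0.5 10. ] M(u,y,n) [ 0.16 -1.96  0.11] 0.02404887216326613 13.7833
clock: 14.12
tool_pos: [0.7056, -0.2247, 0.1604]
orientation: [-160.8, 0.0, -120.3]
force: [-3.0, 1.1, 9.5]
opening: 0.0236
gripper_force: 30.0
u,y,h [ 3.3374e+02 -1.1000e-01  2.0100e+00] rotv(tool,deg) [1.06 0.   0.03] F(u,y,n) [-0.   0.6  9.9] M(u,y,n) [-0.08 -1.58 -0.03] 0.023622781746917496 14.1167
```

```bash
python3 -m inch '0 0 0 0.0056 0 0;0 0 0 0.0056 0 0;0 0 0 0.0056 0 0;0 0 0 0.0056 0 0';python3 st.py;python3 -m inch '0 0 0 0.0056 0 0;0 0 0 0.0056 0 0;0 0 0 0.0056 0 0;0 0 0 0.0056 0 0';python3 st.py
```

```text
clock: 14.45
tool_pos: [0.7054, -0.2246, 0.1608]
orientation: [-159.8, 0.0, -120.3]
force: [-5.0, 3.1, 12.0]
opening: 0.0242
gripper_force: 30.0
u,y,h [ 3.3371e+02 -1.2000e-01  2.4500e+00] rotv(tool,deg) [2.07 0.   0.03] F(u,y,n) [-1.9 -0.1 13.2] M(u,y,n) [-0.01 -2.45 -0.05] 0.0241608429386689 14.45
clock: 14.78
tool_pos: [0.7054, -0.2245, 0.1611]
orientation: [-158.8, 0.0, -120.3]
force: [-5.9, 3.4, 12.9]
opening: 0.0242
gripper_force: 30.0
u,y,h [ 3.3377e+02 -1.5000e-01  2.7400e+00] rotv(tool,deg) [ 3.09 -0.    0.03] F(u,y,n) [-2.4  0.1 14.4] M(u,y,n) [-0.05 -2.76 -0.03] 0.024204942363016672 14.7833
```

```bash
python3 -m inch '0 0 -0.005 -0.0155 0 0;0 0 -0.005 -0.0155 0 0;0 0 -0.005 -0.0155 0 0;0 0 -0.005 -0.0155 0 0'; python3 -c "
import numpy as np
q=np.load('q3.npy');q[3]=np.radians(18.5);np.save('q3.npy',q)"; python3 st.py 325 0.3
```

```text
clock: 15.12
tool_pos: [0.7044, -0.2245, 0.1597]
orientation: [-161.7, -0.0, -120.4]
force: [-0.4, 0.6, 0.5]
opening: 0.0236
gripper_force: 30.0
u,y,h [ 3.3261e+02  2.9000e-01 -3.5000e-01] rotv(tool,deg) [-0.16  0.07  0.06] F(u,y,n) [-0.4 -0.3  0.6] M(u,y,n) [ 0.14 -1.1  -0.03] 0.02356934344276829 15.1167
row -0.0009 0.0254 -0.0021 0.0009 -0.0004 -0.0003 n=0.2
```

```bash
python3 -m inch '-0.001 0.01 -0.002 0.0009 0 0;-0.001 0.02 -0.002 0.0009 0 0;-0.001 0.03 -0.002 0.0009 0 0;-0.001 0.04 -0.002 0.0009 0 0;-0.001 0.05 -0.002 0.0009 0 0;-0.001 0.059 -0.002 0.0009 0 0;-0.001 0.059 -0.002 0.0009 0 0'; python3 st.py 300 0.3
```

```text
clock: 15.7
tool_pos: [0.6891, -0.2152, 0.1552]
orientation: [-161.6, -0.0, -120.4]
force: [-0.5, -0.0, -1.9]
opening: 0.0241
gripper_force: 30.0
u,y,h [3.1423e+02 3.0000e-02 1.0800e+00] rotv(tool,deg) [-0.07  0.06  0.04] F(u,y,n) [-1.   0.3 -1.7] M(u,y,n) [-0.01 -1.42 -0.01] 0.0240594858184547 15.7
row -0.0001 0.0474 0.0026 0.0004 -0.0003 -0.0002 n=0.3
```

```bash
python3 -m inch '0 0 0.0026 0 0 0;0 0.01 0.0026 0.0004 0 0;0 0.02 0.0026 0.0004 0 0;0 0.03 0.0026 0.0004 0 0;0 0.04 0.0026 0.0004 0 0;0 0.047 0.0026 0.0004 0 0;0 0.047 0.0026 0.0004 0 0'; python3 st.py 280 0.2
```

```text
clock: 16.28
tool_pos: [0.6779, -0.2086, 0.1501]
orientation: [-161.5, -0.0, -120.4]
force: [0.4, 0.1, -1.8]
opening: 0.0236
gripper_force: 30.0
u,y,h [300.29   0.     0.32] rotv(tool,deg) [0.01 0.05 0.04] F(u,y,n) [-0.3 -0.2 -1.8] M(u,y,n) [-0.04 -1.42 -0.01] 0.023576317115786304 16.2833
row 0.0000 0.0676 0.0004 -0.0001 -0.0003 -0.0002 n=0.5
```

```bash
python3 -m inch '0 0.01 0.0004 0 0 0;0 0.02 0.0004 0 0 0;0 0.03 0.0004 0 0 0;0 0.04 0.0004 0 0 0;0 0.05 0.0004 0 0 0;0 0.06 0.0004 0 0 0;0 0.0675 0.0004 0 0 0;0 0.0675 0.0004 0 0 0'; python3 st.py 250 0
```

```text
clock: 16.95
tool_pos: [0.6613, -0.199, 0.1435]
orientation: [-161.5, -0.0, -120.4]
force: [-0.8, 0.6, -1.8]
opening: 0.0241
gripper_force: 30.0
u,y,h [2.8005e+02 2.0000e-02 1.6000e-01] rotv(tool,deg) [0.01 0.06 0.04] F(u,y,n) [-1.5 -0.1 -1.3] M(u,y,n) [-0.06 -1.41  0.01] 0.02411517736939428 16.95
row -0.0000 0.1002 0.0005 -0.0001 -0.0003 -0.0002 n=0.7
```

```bash
python3 -m inch '0 0.015 0 0 0 0;0 0.03 0 0 0 0;0 0.045 0 0 0 0;0 0.06 0 0 0 0;0 0.075 0 0 0 0;0 0.09 0 0 0 0;0 0.1 0 0 0 0;0 0.1 0 0 0 0'; python3 st.py 215 0
```

```text
clock: 17.62
tool_pos: [0.6366, -0.1845, 0.1339]
orientation: [-161.5, -0.0, -120.3]
force: [-0.5, 1.2, -2.1]
opening: 0.0236
gripper_force: 30.0
u,y,h [2.4979e+02 4.0000e-02 1.7000e-01] rotv(tool,deg) [0.   0.06 0.03] F(u,y,n) [-1.6 -0.8 -1.6] M(u,y,n) [ 0.   -1.43  0.02] 0.023569140132248846 17.6167
row -0.0001 0.1160 0.0005 -0.0000 -0.0003 -0.0002 n=0.8
```

```bash
python3 -m inch '0 0.015 0 0 0 0;0 0.03 0 0 0 0;0 0.045 0 0 0 0;0 0.06 0 0 0 0;0 0.075 0 0 0 0;0 0.09 0 0 0 0;0 0.105 0 0 0 0;0 0.116 0 0 0 0;0 0.116 0 0 0 0'; python3 st.py 180 0
```

```text
clock: 18.37
tool_pos: [0.608, -0.1679, 0.1228]
orientation: [-161.5, -0.1, -120.4]
force: [-0.8, 0.0, -1.6]
opening: 0.024
gripper_force: 30.0
u,y,h [2.1496e+02 9.0000e-02 1.0000e-01] rotv(tool,deg) [0.   0.06 0.03] F(u,y,n) [-1.2  0.4 -1.3] M(u,y,n) [-0.01 -1.38  0.  ] 0.023995175796531543 18.3667
row -0.0002 0.1165 0.0003 -0.0000 -0.0004 -0.0002 n=0.8
```

```bash
python3 -m inch '0 0.02 0 0 0 0;0 0.04 0 0 0 0;0 0.06 0 0 0 0;0 0.08 0 0 0 0;0 0.1 0 0 0 0;0 0.12 0 0 0 0;0 0.14 0 0 0 0;0 0.16 0 0 0 0;0 0.18 0 0 0 0;0 0.19 0 0 0 0'; python3 st.py 140 0
```

```text
clock: 19.2
tool_pos: [0.5613, -0.1405, 0.1046]
orientation: [-161.5, -0.0, -120.4]
force: [-0.6, -0.2, -1.9]
opening: 0.0235
gripper_force: 30.0
u,y,h [1.5782e+02 4.0000e-02 7.0000e-02] rotv(tool,deg) [0.01 0.06 0.03] F(u,y,n) [-1.   0.4 -1.7] M(u,y,n) [-0.04 -1.38  0.01] 0.02354729031098407 19.2
row -0.0001 0.0594 0.0002 -0.0000 -0.0004 -0.0002 n=0.4
```

```bash
python3 -m inch '0 0.01 0 0 0 0;0 0.02 0 0 0 0;0 0.03 0 0 0 0;0 0.04 0 0 0 0;0 0.05 0 0 0 0;0 0.06 0 0 0 0;0 0.06 0 0 0 0'; python3 st.py 115 0;  python3 -m inch '0 0.01 0 0 0 0;0 0.02 0 0 0 0;0 0.03 0 0 0 0;0 0.04 0 0 0 0;0 0.05 0 0 0 0;0 0.06 0 0 0 0;0 0.06 0 0 0 0'; python3 st.py 100 0
```

```text
clock: 19.78
tool_pos: [0.5473, -0.1319, 0.0993]
orientation: [-161.5, -0.0, -120.3]
force: [-0.2, -0.1, -0.8]
opening: 0.024
gripper_force: 30.0
u,y,h [140.62  -0.34   0.27] rotv(tool,deg) [0.05 0.02 0.04] F(u,y,n) [-0.4  0.2 -0.7] M(u,y,n) [ 0.27 -1.42 -0.08] 0.024009482290794155 19.7833
row 0.0012 0.0854 0.0008 -0.0003 -0.0001 -0.0002 n=0.6
clock: 20.37
tool_pos: [0.5319, -0.1234, 0.0931]
orientation: [-161.5, -0.1, -120.3]
force: [-1.1, 1.1, 0.0]
opening: 0.024
gripper_force: 30.0
u,y,h [ 1.2189e+02  7.0000e-02 -5.0000e-02] rotv(tool,deg) [-0.01  0.07  0.02] F(u,y,n) [-1.4 -0.4  0.5] M(u,y,n) [ 0.34 -1.75  0.07] 0.02401997148411287 20.3667
row -0.0002 0.0730 -0.0002 0.0000 -0.0004 -0.0001 n=0.5
```

Catch is being ridden over gently; continue to the stop.

```bash
python3 -m inch '0 0.02 0 0 0 0;0 0.04 0 0 0 0;0 0.06 0 0 0 0;0 0.08 0 0 0 0;0 0.1 0 0 0 0;0 0.12 0 0 0 0;0 0.14 0 0 0 0;0 0.14 0 0 0 0'; python3 st.py 60 0
```

```text
clock: 21.03
tool_pos: [0.5007, -0.1042, 0.0835]
orientation: [-162.1, -0.2, -120.4]
force: [11.4, -7.0, -15.3]
opening: 0.0236
gripper_force: 30.0
u,y,h [84.13 -0.77  2.51] rotv(tool,deg) [-0.56  0.19  0.09] F(u,y,n) [  7.8   0.3 -18.8] M(u,y,n) [-0.31  2.28 -0.07] 0.023578048664569456 21.0333
row 0.0027 0.0804 0.0092 0.0031 -0.0011 -0.0005 n=0.6
```

```bash
python3 -m inch '0 0.01 0 0 0 0;0 0.02 0 0 0 0;0 0.03 0 0 0 0;0 0.04 0 0 0 0;0 0.05 0 0 0 0;0 0.06 0 0 0 0;0 0.07 0 0 0 0;0 0.075 0 0 0 0;0 0.075 0 0 0 0'; python3 st.py 50 0
```

```text
clock: 21.78
tool_pos: [0.4867, -0.0951, 0.0832]
orientation: [-162.9, -0.4, -120.6]
force: [23.9, -20.5, -32.0]
opening: 0.0242
gripper_force: 29.7
u,y,h [68.23 -1.53  7.47] rotv(tool,deg) [-1.45  0.43  0.12] F(u,y,n) [ 19.2   5.7 -40.2] M(u,y,n) [-1.73  6.96  0.08] 0.02418952458531537 21.7833
row 0.0050 0.0601 0.0265 0.0080 -0.0024 -0.0007 n=0.5
```

```bash
python3 -m inch '0 -0.02 0 0 0 0;0 -0.04 0 0 0 0;0 -0.06 0 0 0 0;0 -0.075 0 0 0 0;0 -0.075 0 0 0 0'; python3 st.py; python3 -c "
from h import *
o=get_obs();print(o['joint_pos'],o['tau'])"
```

```text
clock: 22.2
tool_pos: [0.5042, -0.1058, 0.0897]
orientation: [-163.0, -0.4, -120.5]
force: [0.4, -4.5, -27.3]
opening: 0.024
gripper_force: 30.0
u,y,h [89.69 -1.15  7.1 ] rotv(tool,deg) [-1.48  0.42  0.08] F(u,y,n) [ -6.1   3.7 -26.8] M(u,y,n) [-1.13 -2.45  0.11] 0.02403289731470463 22.2
[ 15.67628336   5.23714551 -54.86989096  35.25888989 -21.91888845
 -78.10323495] [  1.79120645 -39.13833976  31.28832221   6.09921008   1.47766571
   0.34473723]
```

```bash
python3 -m inch '0 0 0 0 0 0;0 0 0 0 0 0;0 0 0 0 0 0;0 0 0 0 0 0;0 0 0 0 0 0;0 0 0 0 0 0' -0.4; python3 st.py; python3 -m inch '0 0 -0.05 0 0 0;0 0 -0.1 0 0 0;0 0 -0.15 0 0 0;0 0 -0.2 0 0 0;0 0 -0.25 0 0 0;0 0 -0.25 0 0 0'; python3 st.py
python3 - <<'E'
from h import *
import pickle
q=camera_params("wrist");im=snapshot("wrist");cv2.imwrite("pics/w5.png",im[:,:,::-1]);pickle.dump(q,open("w5.pkl","wb"))
for t in("guard","grip"): print(t,[(np.round(d["uv"],1),round(d["p"],2)) for d in landmark_of("wrist",t)[:1]],[d["rect"] for d in boxes_of("wrist",t)[:1]])
for c in("scene","top"):
  im=snapshot(c);cv2.imwrite(f"pics/{c}5.png",im[:,:,::-1]);print(c,[(np.round(d["uv"],1),round(d["p"],2)) for d in landmark_of(c,"grip")[:1]],[(np.round(d["uv"],1),round(d["p"],2)) for d in landmark_of(c,"guard")[:1]])
E
```

```text
clock: 22.7
tool_pos: [0.5076, -0.1041, 0.0928]
orientation: [-162.6, -0.0, -120.4]
force: [0.3, -0.5, 0.5]
opening: 0.0581
gripper_force: 0.0
u,y,h [92.65 -4.36  9.4 ] rotv(tool,deg) [-1.15  0.06  0.05] F(u,y,n) [0.6 0.3 0.3] M(u,y,n) [ 0.03 -1.06  0.01] 0.05806530435827681 22.7
clock: 23.2
tool_pos: [0.4889, -0.0921, 0.1666]
orientation: [-162.5, 0.1, -120.3]
force: [1.1, -0.0, 0.3]
opening: 0.0609
gripper_force: 0.0
u,y,h [95.06 -5.3  86.46] rotv(tool,deg) [-1.04 -0.08  0.05] F(u,y,n) [ 1.  -0.5 -0. ] M(u,y,n) [ 0.11 -0.96 -0.06] 0.0609054616191048 23.2
guard [(array([257.4, 185.2]), 0.8)] [[212.7, 134.2, 89.7, 102.6]]
grip [(array([257.1, 198. ]), 0.62)] [[212.4, 135.5, 90.2, 101.7]]
scene [(array([268.9, 174.8]), 0.68)] [(array([267.7, 191.2]), 0.63)]
top [(array([286.3, 179.5]), 0.46)] []
```

```bash
cat > loc.py <<'E'
from tgt import *
q=np.load("q3.npy");O=world(q,(0,0,0))[0]
B=np.c_[world(q,(1000,0,0))[0]-O,world(q,(0,1000,0))[0]-O,world(q,(0,0,1000))[0]-O]
def onh(c,uv,h,p=None):
    o,d=ray(c,uv,p);o=B.T@(o-O);d=B.T@d;return (o+d*(h/1000-o[2])/d[2])*1000
def push(u_gap,n,yy=0):  # tip downhill-face bottom edge centre at u=u_gap, height n above runner; closed finger half length 21mm
    E=world(q,(u_gap,yy,n))[0];d=np.array([np.cos(q[2]),np.sin(q[2]),0]);return E-.021*d,Rzy(np.array([0,0,-1.]),d)
E
python3 - <<'E'
from loc import *
W5=pickle.load(open("w5.pkl","rb"))
print(onh("w",(257.4,185.2),0,W5),onh("w",(257.1,198),54,W5),onh("scene",(267.7,191.2),0),onh("scene",(268.9,174.8),54),onh("top",(286.3,179.5),54))
im=cv2.imread("pics/w5.png");cv2.imwrite("pics/z7.png",cv2.resize(im[60:320,90:420],None,fx=2.3,fy=2.3,interpolation=2))
E
```

```text
[88.43880958 -5.29302973  0.        ] [90.37734039 -1.26486383 54.        ] [88.84766155 -0.68365336  0.        ] [103.34074268   0.76002077  54.        ] [156.8410358  -10.79568291  54.        ]
```

View pics/z7.png

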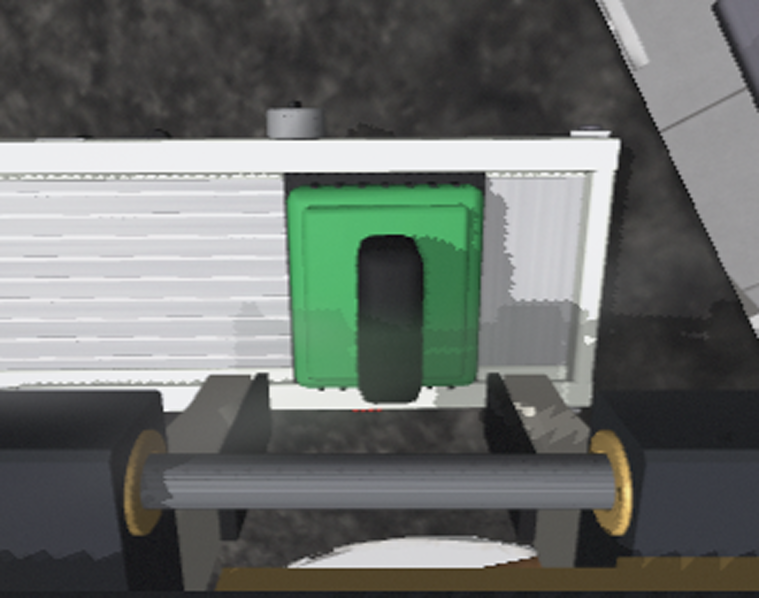

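Run:
```python
from loc import *
P,R=push(122,95);print(P);delta(P,R)
```

```text
[ 0.53378365 -0.12326137  0.15150192]
row 0.0078 -0.1647 0.0910 -0.0957 -0.0011 -0.0004 n=2.4
```

```bash
python3 -m inch '0.002 -0.04 0.02 -0.03 0 0;0.004 -0.08 0.04 -0.06 0 0;0.006 -0.12 0.07 -0.08 0 0;0.008 -0.165 0.09 -0.0957 -0.001 0;0.008 -0.165 0.09 -0.0957 -0.001 0;0.008 -0.165 0.09 -0.0957 -0.001 0;0.008 -0.165 0.09 -0.0957 -0.001 0;0.008 -0.165 0.09 -0.0957 -0.001 0;0.008 -0.165 0.09 -0.0957 -0.001 0;0.008 -0.165 0.09 -0.0957 -0.001 0' 1
python3 - <<'E'
from loc import *
o=get_obs();print(o["opening"],o["tool_pos"],o["orientation"]);delta(*push(120,47))
E
```

```text
clock: 24.58
tool_pos: [0.5333, -0.1227, 0.1528]
orientation: [-179.9, 0.1, -120.3]
force: [0.4, 0.4, 0.8]
opening: 0.0023
gripper_force: 0.0
0.002288922782058221 [ 0.53333115 -0.12265793  0.15278595] [-1.79923911e+02  6.13599123e-02 -1.20306473e+02]
row 0.0011 -0.0466 0.1582 -0.0004 0.0003 -0.0000 n=1.2
```

```bash
python3 -m inch '0.001 -0.046 0.04 0 0 0;0.001 -0.046 0.08 0 0 0;0.001 -0.046 0.12 0 0 0;0.001 -0.046 0.158 0 0 0;0.001 -0.046 0.158 0 0 0;0.001 -0.046 0.158 0 0 0'
python3 - <<'E'
from loc import *
o=get_obs();print(B.T@o["force"]);delta(*push(75,47));delta(*push(56,47))
E
```

```text
clock: 25.08
tool_pos: [0.5452, -0.1301, 0.105]
orientation: [-180.0, 0.0, -120.3]
force: [0.2, 0.5, 0.0]
opening: 0.0004
gripper_force: 0.0
[-0.02791269 -0.55933272  0.05430132]
row -0.0004 0.1421 0.0464 -0.0000 0.0000 -0.0001 n=1.1
row -0.0004 0.2022 0.0665 -0.0000 0.0000 -0.0001 n=1.5
```

```bash
python3 -m inch '0 0.02 0.0067 0 0 0;0 0.04 0.0133 0 0 0;0 0.055 0.018 0 0 0;0 0.07 0.0233 0 0 0;0 0.085 0.028 0 0 0;0 0.1 0.033 0 0 0;0 0.115 0.038 0 0 0;0 0.13 0.043 0 0 0;0 0.142 0.0464 0 0 0'
python3 - <<'E'
from loc import *
o=get_obs();print(B.T@o["force"],o["joint_pos"][2]);p=o["tool_pos"];d=np.array([np.cos(q[2]),np.sin(q[2]),0]);print("face u,y,n",B.T@(p+.021*d-O)*1000);delta(*push(62,47));delta(*push(58,47))
E
```

```text
clock: 25.83
tool_pos: [0.5086, -0.1087, 0.0909]
orientation: [-180.0, 0.0, -120.4]
force: [0.3, -1.9, 1.4]
opening: 0.0003
gripper_force: 1.0
[1.64243393 1.51663372 0.92060387] -29.006722778672053
face u,y,n [75.191891    0.08595629 46.73737844]
row -0.0002 0.0420 0.0131 -0.0002 0.0002 -0.0003 n=0.3
row -0.0002 0.0546 0.0173 -0.0002 0.0002 -0.0003 n=0.4
```

```bash
python3 -m inch '0 0.01 0.0033 0 0 0;0 0.02 0.0067 0 0 0;0 0.03 0.01 0 0 0;0 0.04 0.0133 0 0 0;0 0.047 0.015 0 0 0;0 0.047 0.015 0 0 0'
cat > f.py <<'E'
from loc import *
o=get_obs();p=o["tool_pos"];d=np.array([np.cos(q[2]),np.sin(q[2]),0]);print("F",(B.T@o["force"]).round(1),"face u,y,n",(B.T@(p+.021*d-O)*1000).round(2),o["clock"])
E
python3 f.py;python3 -m inch '0 0.005 0.0017 0 0 0;0 0.01 0.0033 0 0 0;0 0.01 0.0033 0 0 0;0 0.01 0.0033 0 0 0';python3 f.py
```

```text
clock: 26.33
tool_pos: [0.4963, -0.1014, 0.0862]
orientation: [180.0, 0.0, -120.4]
force: [0.7, -1.1, -0.7]
opening: 0.0006
gripper_force: 0.3
F [ 0.9  0.5 -1. ] face u,y,n [6.012e+01 6.000e-02 4.682e+01] 26.3333
clock: 26.67
tool_pos: [0.494, -0.1001, 0.0853]
orientation: [-180.0, 0.0, -120.4]
force: [1.4, -0.3, -0.3]
opening: 0.0004
gripper_force: 0.6
F [ 1.3 -0.4 -0.7] face u,y,n [5.735e+01 3.000e-02 4.681e+01] 26.6667
```

```bash
python3 -m inch '0 0.005 0.0017 0 0 0;0 0.005 0.0017 0 0 0;0 0.005 0.0017 0 0 0';python3 f.py;python3 -m inch '0 0.005 0.0017 0 0 0;0 0.005 0.0017 0 0 0;0 0.005 0.0017 0 0 0';python3 f.py
python3 - <<'E'
from loc import *
q5=camera_params("wrist");im=snapshot("wrist");cv2.imwrite("pics/w6.png",im[:,:,::-1]);pickle.dump(q5,open("w6.pkl","wb"))
cv2.imwrite("pics/z8.png",cv2.resize(im[60:320,90:420,::-1],None,fx=2.3,fy=2.3,interpolation=2))
for t in("guard","grip"): 
  l=landmark_of("wrist",t);print(t,[(d["uv"],round(d["p"],2),onh("w",d["uv"],0 if t=="guard" else 54,q5)) for d in l[:1]])
E
```

```text
clock: 26.92
tool_pos: [0.4928, -0.0993, 0.0848]
orientation: [-180.0, 0.0, -120.4]
force: [1.4, -1.3, -0.0]
opening: 0.0004
gripper_force: 0.7
F [ 1.8  0.5 -0.6] face u,y,n [5.583e+01 4.000e-02 4.683e+01] 26.9167
clock: 27.17
tool_pos: [0.4914, -0.0986, 0.0843]
orientation: [-180.0, 0.0, -120.4]
force: [2.0, -0.2, -0.6]
opening: 0.0005
gripper_force: 0.7
F [ 1.5 -0.8 -1.2] face u,y,n [5.417e+01 5.000e-02 4.684e+01] 27.1667
guard [([266.5, 211.4], 0.76, array([48.98343014, -1.68221284,  0.        ]))]
grip [([297.7, 240.7], 0.95, array([48.32417988, -1.30454478, 54.        ]))]
```

```bash
for i in 1; do python3 -m inch '0 0.005 0.0017 0 0 0;0 0.01 0.0033 0 0 0;0 0.01 0.0033 0 0 0;0 0.01 0.0033 0 0 0'; python3 f.py; done; python3 -m inch '0 0.004 0.0013 0 0 0;0 0.004 0.0013 0 0 0;0 0.004 0.0013 0 0 0';python3 f.py
```

```text
clock: 27.65
tool_pos: [0.4886, -0.097, 0.0833]
orientation: [180.0, 0.0, -120.4]
force: [1.9, -0.6, 0.3]
opening: 0.0003
gripper_force: 0.3
F [ 1.9 -0.4 -0.3] face u,y,n [50.8   0.15 46.88] 27.65
clock: 27.9
tool_pos: [0.4879, -0.0965, 0.083]
orientation: [-180.0, 0.0, -120.4]
force: [1.6, -1.3, 0.2]
opening: 0.0006
gripper_force: 0.8
F [ 2.   0.3 -0.4] face u,y,n [49.91  0.05 46.88] 27.9
```

```bash
python3 -m inch '0 0.004 0.0013 0 0 0;0 0.004 0.0013 0 0 0;0 0.004 0.0013 0 0 0';python3 f.py;  python3 -m inch '0 0.004 0.0013 0 0 0;0 0.004 0.0013 0 0 0;0 0.004 0.0013 0 0 0';python3 f.py;  python3 -m inch '0 0.004 0.0013 0 0 0;0 0.004 0.0013 0 0 0;0 0.004 0.0013 0 0 0';python3 f.py
python3 - <<'E'
from loc import *
q5=camera_params("wrist");im=snapshot("wrist");cv2.imwrite("pics/w7.png",im[:,:,::-1]);pickle.dump(q5,open("w7.pkl","wb"))
cv2.imwrite("pics/z8.png",cv2.resize(im[100:300,130:420,::-1],None,fx=2.7,fy=2.7,interpolation=2))
for t in("guard","grip"): 
  l=landmark_of("wrist",t);print(t,[(d["uv"],round(d["p"],2),onh("w",d["uv"],0 if t=="guard" else 54,q5)) for d in l[:1]])
E
```

```text
clock: 28.15
tool_pos: [0.4877, -0.0961, 0.0829]
orientation: [-179.9, 0.1, -120.3]
force: [3.7, -3.8, -1.0]
opening: 0.0006
gripper_force: 2.2
F [ 4.5  1.4 -2.6] face u,y,n [49.52 -0.22 46.94] 28.15
clock: 28.4
tool_pos: [0.4874, -0.0954, 0.0828]
orientation: [-179.8, 0.1, -120.3]
force: [5.5, -3.8, -1.6]
opening: 0.0007
gripper_force: 3.0
F [ 5.8  0.5 -3.6] face u,y,n [48.89 -0.69 46.96] 28.4
clock: 28.65
tool_pos: [0.4873, -0.0949, 0.0827]
orientation: [-179.7, 0.1, -120.3]
force: [7.3, -5.7, -1.8]
opening: 0.0009
gripper_force: 4.3
F [ 8.1  1.3 -4.6] face u,y,n [48.58 -1.02 47.01] 28.65
guard [([265.7, 213.1], 0.92, array([44.22504674, -4.28391396,  0.        ]))]
grip [([296.9, 242.5], 0.88, array([43.140323  , -3.58663178, 54.        ]))]
```

```bash
python3 -m inch '0 0.004 0.0013 0 0 0;0 0.008 0.0026 0 0 0;0 0.008 0.0026 0 0 0;0 0.008 0.0026 0 0 0';python3 f.py;  python3 -m inch '0 0.004 0.0013 0 0 0;0 0.008 0.0026 0 0 0;0 0.008 0.0026 0 0 0;0 0.008 0.0026 0 0 0';python3 f.py
```

```text
clock: 29.13
tool_pos: [0.4873, -0.0945, 0.0827]
orientation: [-179.5, 0.2, -120.2]
force: [13.6, -13.0, -2.8]
opening: 0.0004
gripper_force: 8.0
F [16.5  4.4 -8.4] face u,y,n [48.31 -1.38 47.15] 29.1333
clock: 29.47
tool_pos: [0.4871, -0.0942, 0.0828]
orientation: [-179.3, 0.2, -120.2]
force: [18.1, -23.3, -3.6]
opening: 0.0004
gripper_force: 12.0
F [ 24.8  11.  -12.1] face u,y,n [48.06 -1.58 47.3 ] 29.4667
```

```bash
python3 -m inch '0 -0.02 -0.0067 0 0 0;0 -0.05 -0.0167 0 0 0;0 -0.08 -0.027 0 0 0;0 -0.08 -0.027 0 0 0'; python3 -m inch '0 0 -0.1 0 0 0;0 0 -0.2 0 0 0;0 0 -0.3 0 0 0;0 0 -0.4 0 0 0;0 0 -0.45 0 0 0;0 0 -0.45 0 0 0;0 0 -0.45 0 0 0;0 0 -0.45 0 0 0'; python3 f.py
python3 - <<'E'
from loc import *
q5=camera_params("wrist");im=snapshot("wrist");cv2.imwrite("pics/w8.png",im[:,:,::-1]);pickle.dump(q5,open("w8.pkl","wb"))
for t in("guard","grip"): 
  l=landmark_of("wrist",t);print(t,[(d["uv"],round(d["p"],2),onh("w",d["uv"],0 if t=="guard" else 54,q5)) for d in l[:1]])
print("nub pred",proj(0,world(q,[(91.5,-48,4.5),(105,-48,0),(98,-63,-10)]),q5).round(1),"guard rear corner pred",proj(0,world(q,[(90,-50,3.4),(90,0,3.4),(0,0,10.5)]),q5).round(1))
hsv=cv2.cvtColor(im,cv2.COLOR_RGB2HSV);m=((hsv[...,0]<8)|(hsv[...,0]>172))&(hsv[...,1]>150)&(hsv[...,2]>70)
n,l,s,c=cv2.connectedComponentsWithStats(m.astype(np.uint8));print([(s[i].tolist(),c[i].round(1).tolist()) for i in range(1,n) if s[i,4]>2])
# guard extent along centre line y=0..: sample deck coordinates
us=np.arange(0,130,2);px=proj(0,world(q,[(u,42,4.0) for u in us]),q5).round().astype(int)
print([(int(u),im[y,x].tolist()) for u,(x,y) in zip(us,px) if 0<=y<384 and 0<=x<512][::1])
E
```

```text
clock: 29.8
tool_pos: [0.5028, -0.1048, 0.0888]
orientation: [-180.0, 0.0, -120.4]
force: [1.2, -0.7, 0.5]
opening: 0.0003
gripper_force: 0.0
clock: 30.47
tool_pos: [0.5005, -0.1043, 0.2224]
orientation: [179.9, 0.0, -120.4]
force: [-0.7, -0.7, -0.1]
opening: 0.0001
gripper_force: 0.0
F [-0.3  0.9  0. ] face u,y,n [108.15   0.39 174.42] 30.4667
guard [([275.0, 173.1], 0.97, array([41.31962091, -3.36689737,  0.        ]))]
grip [([289.8, 184.7], 0.7, array([45.75684438, -4.14496544, 54.        ]))]
nub pred [[240.3 210. ]
 [229.4 210. ]
 [233.  217. ]] guard rear corner pred [[241.2 210.9]
 [240.5 174.1]
 [306.5 170. ]]
[([232, 210, 5, 3, 14], [233.9, 210.9]), ([120, 288, 3, 1, 3], [121.0, 288.0]), ([124, 289, 10, 3, 11], [128.7, 289.8]), ([135, 293, 9, 11, 19], [139.9, 297.1])]
[(0, [57, 131, 78]), (2, [57, 129, 78]), (4, [56, 128, 76]), (6, [57, 126, 76]), (8, [55, 121, 73]), (10, [54, 120, 71]), (12, [52, 118, 71]), (14, [45, 91, 58]), (16, [45, 83, 56]), (18, [46, 99, 63]), (20, [48, 109, 65]), (22, [48, 107, 65]), (24, [60, 134, 80]), (26, [58, 131, 78]), (28, [56, 129, 76]), (30
[... 393 characters left out ...]
 (68, [52, 115, 70]), (70, [51, 113, 68]), (72, [50, 111, 68]), (74, [50, 110, 67]), (76, [49, 108, 65]), (78, [44, 95, 58]), (80, [42, 86, 54]), (82, [40, 41, 43]), (84, [41, 41, 44]), (86, [41, 41, 44]), (88, [39, 40, 42]), (90, [123, 123, 126]), (92, [188, 187, 192]), (94, [188, 188, 193]), (96, [188, 189, 193]), (98, [188, 188, 191]), (100, [187, 187, 191]), (102, [187, 187, 191]), (104, [187, 187, 190]), (106, [186, 186, 190]), (108, [187, 186, 190]), (110, [187, 187, 190]), (112, [186, 186, 189]), (114, [186, 186, 190]), (116, [220, 220, 222]), (118, [217, 217, 219]), (120, [216, 216, 218]), (122, [217, 216, 218]), (124, [207, 207, 210]), (126, [203, 203, 206]), (128, [202, 202, 206])]
```

Run:
```python
from loc import *
for k in("w1","w2","w8"):
    c=pickle.load(open(k+".pkl","rb"));im=cv2.imread(f"pics/{k}.png");a=proj(0,world(q,[(97,-50,3)]),c)[0].round().astype(int)
    x,y=a;cr=im[y-8:y+9,x-14:x+15].astype(int);m=(cr[...,2]>cr[...,1]*1.35)&(cr[...,2]>60)
    ys,xs=np.nonzero(m);print(k,a)
    for yy in sorted(set(ys)):
        s=xs[ys==yy];l,r=s.min()+x-14,s.max()+x-14;print(yy+y-8,l,r,[onh("w",(v,yy+y-8),4.5,c)[:2].round(1).tolist() for v in(l-.5,r+.5)], im[yy+y-8,l:r+1,2].tolist())
```

```text
w1 [302 145]
143 305 306 [[94.5, -46.5], [91.1, -46.8]] [170, 155]
144 298 307 [[106.1, -46.9], [89.4, -48.4]] [237, 236, 236, 236, 236, 236, 235, 220, 221, 213]
145 298 307 [[106.1, -48.4], [89.4, -49.9]] [237, 236, 235, 236, 236, 236, 236, 219, 221, 191]
146 299 302 [[104.5, -50.0], [97.8, -50.6]] [210, 184, 178, 185]
w2 [301 128]
125 303 304 [[95.8, -43.7], [92.3, -44.7]] [154, 140]
126 299 305 [[102.5, -43.6], [90.4, -47.1]] [154, 132, 131, 132, 137, 119, 171]
127 297 305 [[105.8, -44.6], [90.2, -49.0]] [237, 237, 236, 237, 236, 236, 236, 226, 216]
128 297 305 [[105.7, -46.5], [90.0, -51.0]] [237, 235, 236, 235, 235, 235, 235, 234, 222]
129 297 305 [[105.6, -48.4], [89.8, -52.9]] [238, 188, 221, 186, 147, 147, 148, 122, 129]
130 298 301 [[103.7, -50.8], [96.7, -52.8]] [151, 151, 131, 124]
w8 [236 211]
209 232 238 [[103.3, -45.1], [93.9, -46.3]] [166, 158, 140, 131, 130, 129, 111]
210 231 241 [[104.6, -46.4], [89.9, -48.3]] [224, 220, 219, 219, 218, 218, 170, 140, 136, 134, 137]
211 231 241 [[104.7, -47.7], [89.9, -49.7]] [223, 218, 216, 216, 216, 215, 168, 139, 129, 131, 137]
212 231 241 [[104.7, -49.1], [89.9, -51.1]] [222, 216, 216, 215, 214, 167, 138, 137, 129, 124, 117]
213 232 235 [[103.4, -50.7], [98.1, -51.4]] [131, 127, 147, 132]
```

```bash
python3 -c "
from plant import *
print(close_job())"
```

```text
the job is handed in; nothing more can be done
None
```

I slid the guard fully home against the stop, the red catch looks to be up behind it in the last picture, and I handed the job in at about 30 s. On the way the arm ran short of reach and pulled the guard up against the lips with about 40 N, so I let go there and finished by pushing it with closed fingers, at most 25 N along the track.

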